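Clamp a fossil jaw for drilling with a ratchet bridge clamp

TASK

Clamp the fossil jaw piece for drilling: swing the clamp's ratchet handle to and fro between its stops until the sprung foot has come down on the bone and is pressed about half-way in, but never all the way home. The ratchet may have been left set to loosen, so feel which way it grips and, if it is the wrong way, throw the reverser. Leave the bone where it lies and the other tools undisturbed, and let go of the clamp when done.

Things in the scene. Friction and masses are not known exactly. Their poses are not given: they have to be found in the camera images.
- clamp: bolted-down bridge clamp: grey iron base 170 x 180 x 22 mm, two steel posts 140 mm apart along its y, a bridge across them (top 154 mm up), the ratchet head on the bridge, a ram through both. Origin under the base's centre; z up; x points from the operator's side to the far side. The steel ram, 14 mm thick, does not turn; its upper end sticks out of the head by up to 60 mm
- head (a point): centre of the top of the round ratchet head (88 mm across, 26 mm high, top 188 mm above the bench), on the vertical axis that the handle turns about; fixed to the clamp's frame, axes as the clamp's. Two short stop lugs stand beside the head, no higher than its top
- handle (a joint): angle (rad) of the ratchet handle: 0 along the clamp's -x, growing clockwise seen from above; stops at -1.0 and 1.0. It grips one way (about 0.35 N m, 3 N at the knob) and clicks freely the other (about 0.12 N m, 1 N); teeth of 0.52 rad, so up to that much is lost before it takes up. Gripping clockwise lowers the ram 4 mm per rad, counter-clockwise raises it; it stays where left
- knob (a point): centre of the upright black knob at the end of the handle (25 mm across, 40 mm high), 110 mm from the head's axis and 22 mm above the head's top; the handle's bar lies 8 mm below the knob. Its x axis points along the handle to the head's axis
- tab (a point): centre of the upright thumb tab (13 mm radially, 9 thick, 22 high; 13 mm above the head's top) of the reverser, a lever on the head, opposite the handle and turning with it. Pivot 36 mm from the head's axis, tab 34 mm beyond; the 9 mm wide arm's top is 6 mm over the head. Rests up to 10 mm to one side of the handle's line; pushed past the middle (1 N) it snaps over. No mark tells which side tightens
- sole (a point): centre of the underside of the clamp's round rubber-soled foot (34 mm across) on the lower end of the ram
- foot (a joint): how far (m) the sprung foot is pressed up into the ram: 0 while it hangs free, 0.008 when it is all the way home; its brass neck shows by as much as is left. The spring takes about 3 N to start and 3 N per mm
- jaw_top (a point): centre of the flat upper side of the fossil jaw piece, a pale brown bone 190 mm long, 42 mm wide and high, lying through the clamp under the foot, sockets upwards; x along the bone, z up
- probe: steel dental probe, 160 mm long, lying near the clamp; origin at the middle of its underside, x along it
- brush: wooden brush, 170 mm long, lying on the bench; x along it
- dish: round steel dish, 88 mm across and 16 mm high, with bone chips, beside the clamp; origin under its centre
- vial: clear sample vial with white cap, 29 mm across, 61 mm high; origin under its centre
- solvent: grey jar with black lid, 72 mm across, 160 mm high; origin under its centre
- caliper: steel caliper with black slide, 200 mm long, lying flat; origin under its middle, x along it
- handpiece: aluminium drilling handpiece without its cord, 155 mm long, 25 mm thick, lying; x along it towards the burr

How it is judged (in metres and radians):
On the way:
1. the foot has landed on the bone and begins to be pressed in (value of joint foot above 0.0006 m), for 0.1 s.
At the end, for the whole second after the job is handed in: the foot stands on the jaw piece, pressed in between 2.4 and 5.8 mm of its 8 mm; the bone lies within 12 mm of where it was, level, under the foot; the handle is still and let go (value of joint foot between 0.0024 and 0.0058 m and horizontal distance between sole and jaw_top below 0.025 m and distance of jaw_top from where it was at the start of the episode below 0.012 m and angle between jaw_top's own z axis and vertical below 0.1 rad and velocity of joint handle between -0.1 and 0.1 rad/s); the robot touches nothing.
It fails at once if the foot is driven all the way home (over 7.3 mm), which would crush the bone (value of joint foot above 0.0073 m).
It fails at once if the bone is shifted by more than 15 mm or tipped (distance of jaw_top from where it was at the start of the episode above 0.015 m or angle between jaw_top's own z axis and vertical above 0.15 rad).
It fails at once if another tool is shoved by more than 30 mm (distance of any of probe, brush, dish, vial, solvent, caliper, handpiece from where it was at the start of the episode above 0.03 m).
It also fails if it takes over 72 s, if anything falls off the work surface, if the arm or the gripper's body presses on something with over 40 N, if the wrist force passes 120 N, or if a joint passes its speed limit or range.

ROBOT

A 6-joint arm with a two-finger parallel gripper is mounted at the origin on the work surface. World frame = base frame: x ahead of the robot, y to its left, z up, the work surface at z = 0. Lengths are in m, angles in degrees, forces in N, time in s.
With the tool pointing down it reaches from about 0.425 to 1.125 m from the base axis. Payload 14.9 kg.
Tool frame: the origin (TCP) lies midway between the tips of the shut fingers; the grasp point (between the pads) lies 19 mm behind it; x points along the fingers, y is the direction in which the jaws open and shut, and the axes are right-handed (so a half turn about x gives the same grasp; the last joint's range is limited). The gripper opens to 91 mm and grips with 3 to 60 N. Pads are 32 mm wide; open, the fingers measure 118 mm over their backs; the gripper's body (76 mm by 178 mm) begins 60 mm behind the grasp point.
Start: joints at [-66.423, 21.709, 99.362, -0, 58.929, -1.908], TCP at [0.301, -0.632, 0.188] pointing down, gripper open.
Joint ranges: [-158.91, 158.91], [-42.39, 125.64], [0.06, 152.35], [-60.88, 240.88], [17.5, 164.5], [-176.32, 176.32]. Speed limits (degrees/s): [108.29, 108.29, 136.94, 180, 180, 180].

INTERFACE

Orientations are given as [roll, pitch, yaw] about the fixed x, y, z axes, in that order (R = Rz(yaw) Ry(pitch) Rx(roll)).
In Python, from station import bot gives the robot as it stands.
- The arm moves only by the tool jog_arm, never from a script. Its argument "steps" is a list of rows, each an object with "translation": the shift along the tool's x, y, z in mm, a list of three; "turn": the turn about the tool's x in degrees; "gripper": the closure, from 0 (fully open) to 1 (shut). In form: [{"translation": [x, y, z], "turn": turn, "gripper": gripper}, ...]. A call has exactly 8 rows; each row shifts and turns the commanded pose from where the row before left it, along the tool's axes as they then stand; what a row does not reach is not made up. A row lasts 1/12 s, in which the tool goes at most 41.7 mm and 7.16 degrees, less where a joint would pass 70% of its speed; a pose out of reach is approached as far as the arm can. A call is refused whole if a number of a shift passes 41.7 or a number of a turn 7.16, either way. A call with a gripper value outside its range is refused whole. The fingers move at their own pace and stop on an object; "squeeze" is the grip in N (left out, the last holds). Time passes only in rows, so rows that do not move let the fingers close, or fill a call up. It gives the time, the measured TCP pose, the force and the opening at its end, in the units of the state.
- bot.read_state(): the state, without advancing time (a new reading comes with each control period).
- bot.read_camera(name): name is "side" or "top"; returns a dict with "img" (420x560x3 uint8, red, green, blue), "fov_y" (degrees; the focal length in pixels is half the picture's height over the tangent of half this angle, whatever the lens; pixels are square), "cx", "cy" (the principal point, pixels), "D" ([k1, k2, p1, p2, k3] as OpenCV has them; the pictures are not rectified), "origin" and "rotation" of the camera in the world. Camera axes: x right, y down, z forward; pixel columns grow to the right and rows downward; lengths in m; the calibration is good to about 2 mm. A picture is of the moment at which its call begins. There is no depth.
- bot.finish_job(): hands the job in, once; it reports no verdict.
The state is a dict: "clock": time; "qpos": joint angles; "qvel": joint speeds; "tau": joint torques, N m; "position": TCP position; "eef_rot": TCP orientation; "contact_force": force on the tool from outside, world axes, zero at the start; "wrist_torque": the same for the moment, N m; "grip_width": finger opening in m.
Only numpy, scipy, OpenCV 4.12 (cv2) and the standard library are available. Lean on these libraries where they do the work, as an engineer would, in place of code of your own. Each camera call takes 0.05 s, during which the arm holds its last target. There are 200 camera calls.

## Working session

There is one attempt and no reset: what is moved stays moved. The work goes in short steps, Python scripts to look and compute and a tool call to move; the robot and the scene stay as the last step left them, time stands still between calls to the robot, and variables do not carry over. Pictures are saved under pics/ and viewed, about 8 in all and at most 12, crops included, and the job is handed in when it is done.

Besides the shell and the picture viewer there is one more tool, called after "Call:" by a JSON object that holds its "method" and its "body", one argument or row to a line. jog_arm: Moves the arm, as the interface text tells. Its arguments: {"type":"object","properties":{"steps":{"type":"array","items":{"type":"object","properties":{"translation":{"type":"array","items":{"type":"number"}},"turn":{"type":"number"},"gripper":{"type":"number"}}}},"squeeze":{"type":"number"}},"required":["steps"]}

```bash
mkdir -p pics; cat > h.py <<'E'
import numpy as np, cv2
from station import bot
def snap(n,f):
    c=bot.read_camera(n); cv2.imwrite('pics/'+f+'.png',c['img'][:,:,::-1]); np.save('pics/'+f+'.npy',c,allow_pickle=True); return c
def load(f): return np.load('pics/'+f+'.npy',allow_pickle=True).item()
def K(c):
    f=210/np.tan(np.radians(c['fov_y'])/2); return np.array([[f,0,c['cx']],[0,f,c['cy']],[0,0,1]])
def ray(c,p):
    u=cv2.undistortPoints(np.array([[p]],float),K(c),np.array(c['D'],float))[0,0]
    return np.array(c['origin']),np.array(c['rotation'])@np.r_[u,1]
def atz(c,p,z):
    o,d=ray(c,p); return o+d*(z-o[2])/d[2]
def proj(c,P):
    R=np.array(c['rotation']);t=-R.T@np.array(c['origin'])
    return cv2.projectPoints(np.array(P,float).reshape(-1,3),cv2.Rodrigues(R.T)[0],t,K(c),np.array(c['D'],float))[0][:,0]
def st():
    s=bot.read_state(); print({k:np.round(s[k],4) for k in ('clock','position','eef_rot','contact_force','grip_width')})
E
python3 - <<'E'
from h import *
a=snap('top','t0');b=snap('side','s0')
for c in(a,b):print(c['fov_y'],c['origin'],np.round(c['rotation'],3).tolist())
st()
E
```

```text
53.46123302299392 [ 0.42602829 -0.03141157  1.27765028] [-173.006, -0.09, -90.163]
43.60788542209016 [-0.2992754   0.77925601  1.3184518 ] [-134.481, -0.145, -131.977]
{'clock': np.float64(0.1), 'position': array([ 0.301 , -0.6316,  0.1879]), 'eef_rot': array([-90.4321,  89.9469, 115.0551]), 'contact_force': array([-0.0232,  0.8441,  1.1268]), 'grip_width': np.float64(0.0914)}
```

View pics/t0.png

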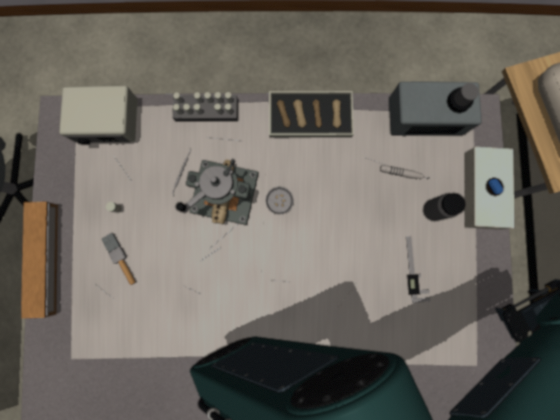

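View pics/s0.png

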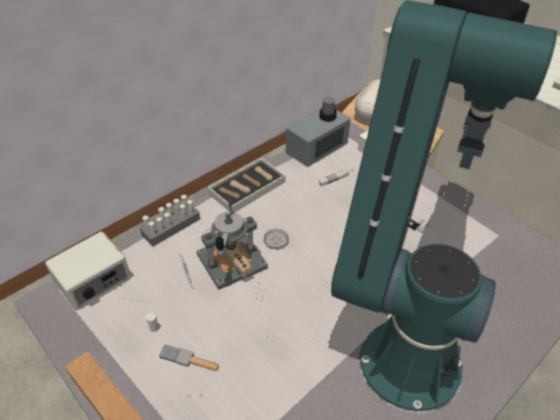

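The top view shows the clamp near (220,190): head (217,184), knob (182,207), dish (279,200), probe (181,170). In the side view the head is near (228,228). I'll enlarge both.

```bash
sed -i 's/^from station/from scipy.spatial.transform import Rotation as Ro\nfrom station/; s/c=bot.read_camera(n);/c=bot.read_camera(n); c["rotation"]=Ro.from_euler("xyz",c["rotation"],degrees=True).as_matrix();/' h.py
python3 - <<'E'
from h import *
for f in('t0','s0'):
    c=load(f); 
    c["rotation"]=Ro.from_euler("xyz",c["rotation"],degrees=True).as_matrix(); np.save('pics/'+f+'.npy',c,allow_pickle=True)
a=load('t0')['img'][145:235,165:265];b=load('s0')['img'][195:295,180:280]
z=lambda i,s:cv2.resize(i,None,fx=s,fy=s,interpolation=cv2.INTER_CUBIC)
cv2.imwrite('pics/c0.png',np.hstack([z(a,4),np.zeros((360,5,3),np.uint8),z(b,4)[:360]])[:,:,::-1])
t=load('t0')
print(atz(t,(217,184),.188),atz(t,(182,207),.23))
E
```

```text
[0.61927142 0.13241356 0.188     ] [0.55296107 0.21421684 0.23      ]
```

View pics/c0.png

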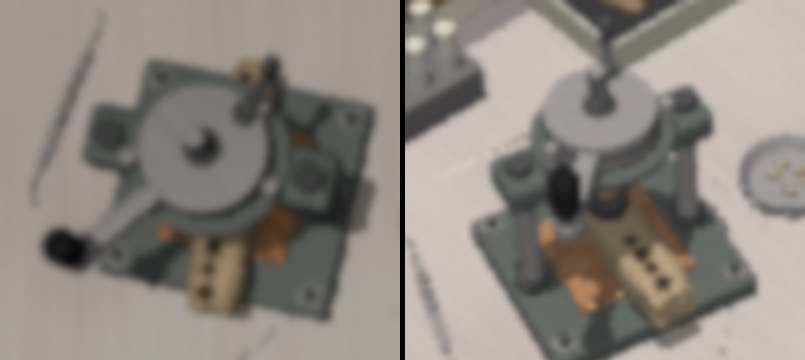

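The crop shows (top view, full pixels): head (215.8,182), knob (181.5,206.8), tab (232.5,162.5), base corners at crop (150,62), (372,108), (330,318) and (100,270). The bone end is below the head.

```bash
python3 - <<'E'
from h import *
t=load('t0');s=load('s0');T=lambda x,y,z:atz(t,(165+x/4,145+y/4),z); S=lambda x,y,z:atz(s,(180+(x-405)/4,195+y/4),z)
c=[T(x,y,.022) for x,y in((150,62),(372,108),(330,318),(100,270))]
print('corners',np.round(c,3).tolist(),np.mean(c,0))
for i in range(4): d=c[(i+1)%4]-c[i];print(np.linalg.norm(d),np.degrees(np.arctan2(d[1],d[0])))
print('head',T(203,148,.188),S(603,108,.188))
print('knobtop',T(66,247,.230),S(563,175,.230),'knob c',S(565,193,.21))
print('tabtop',T(271,66,.212),S(607,42,.212))
print('posts',T(108,133,.154),T(312,178,.154))
st()
E
```

```text
corners [[0.722, 0.203, 0.022], [0.686, 0.032, 0.022], [0.524, 0.063, 0.022], [0.561, 0.238, 0.022]] [0.62342872 0.1342241  0.022     ]
0.1751816757664696 -102.09729611894512
0.16418375798212398 169.0717345888062
0.1787521517094556 78.10253632686383
0.16477316950210005 -12.173694336758988
head [0.62466926 0.13582742 0.188     ] [0.62006975 0.14002686 0.188     ]
knobtop [0.55360338 0.21550904 0.23      ] [0.55268479 0.22593291 0.23      ] knob c [0.55354734 0.2253483  0.21      ]
tabtop [0.67450674 0.08858672 0.212     ] [0.65402528 0.10747244 0.212     ]
posts [0.64155389 0.20656413 0.154     ] [0.60984288 0.06619874 0.154     ]
{'clock': np.float64(0.1), 'position': array([ 0.301 , -0.6316,  0.1879]), 'eef_rot': array([-90.4321,  89.9469, 115.0551]), 'contact_force': array([-0.0232,  0.8441,  1.1268]), 'grip_width': np.float64(0.0914)}
```

```bash
cat >> h.py <<'E'
def pose():
    s=bot.read_state(); return np.array(s['position']),Ro.from_euler('xyz',s['eef_rot'],degrees=True).as_matrix()
def go(P,psi=None):
    p,R=pose(); y=R[:,1]; a=np.degrees(np.arctan2(y[1],y[0]))
    print('tool shift mm',np.round(R.T@(np.array(P)-p)*1e3,1),'tool y yaw',round(a,1),'x',np.round(R[:,0],3), 'turn',None if psi is None else round((-(psi-a)+90)%180-90,1))
E
python3 - <<'E'
from h import *
t=load('t0');s=load('s0')
H=np.array([.622,.137,0])
for a in(-42.8,-49.6,-56):
    P=H+[.07*np.cos(np.radians(a)),.07*np.sin(np.radians(a)),.212]
    print(a,(proj(t,[P])-[165,145])*4,(proj(s,[P])-[180,195])*4+[405,0])
print('ram',[ (proj(s,[H+[0,0,z]])-[180,195])*4+[405,0] for z in(.19,.22,.25)],[ (proj(t,[H+[0,0,z]])-[165,145])*4 for z in(.19,.22,.25)])
for n,p,z in(('probe',(181,170),0),('dish',(279,200),.01),('solv',(445,206),.08)):print(n,atz(t,p,z))
go([.553,.218,.30],40.4)
print(bot.read_state()['qpos'])
E
```

```text
-42.8 [[269.67473786  67.72150728]] [[609.76743383  18.34663486]]
-49.6 [[278.36176632  76.67724102]] [[620.43892969  18.90425055]]
-56 [[285.4935783   86.00252313]] [[630.27387648  20.21938018]]
ram [array([[604.40094091, 102.88102049]]), array([[601.98481681,  74.59746617]]), array([[599.50773561,  45.54414119]])] [array([[200.71295569, 151.43587012]]), array([[193.66394766, 143.19613697]]), array([[186.21558418, 134.48855294]])]
probe [0.697483   0.27441506 0.        ]
dish [ 0.60046861 -0.03204975  0.01      ]
solv [ 0.57203042 -0.51677303  0.08      ]
tool shift mm [-111.5 -658.6 -593. ] tool y yaw -64.5 x [-0.     0.001 -1.   ] turn 75.1
[-6.64216682e+01  2.17328748e+01  9.93913955e+01 -1.59819578e-03
  5.89288274e+01 -1.90807352e+00]
```

Call:
{"method": "jog_arm", "body": {
  "steps": [
    {"translation": [-14, -27, -24], "turn": 0, "gripper": 0.3},
    {"translation": [-14, -27, -24], "turn": 0, "gripper": 0.3},
    {"translation": [-14, -27, -24], "turn": 0, "gripper": 0.3},
    {"translation": [-14, -27, -24], "turn": 0, "gripper": 0.3},
    {"translation": [-14, -27, -24], "turn": 0, "gripper": 0.3},
    {"translation": [-14, -27, -24], "turn": 0, "gripper": 0.3},
    {"translation": [-14, -27, -24], "turn": 0, "gripper": 0.3},
    {"translation": [-14, -27, -24], "turn": 0, "gripper": 0.3}
  ]
}}

```text
clock: 0.77
position: [0.3815, -0.3525, 0.3008]
eef_rot: [-76.1, 90.0, 129.4]
contact_force: [0.4, -0.0, -0.1]
grip_width: 0.0638
```

Call:
{"method": "jog_arm", "body": {
  "steps": [
    {"translation": [0, -27, -25], "turn": 0, "gripper": 0.4},
    {"translation": [0, -27, -25], "turn": 0, "gripper": 0.4},
    {"translation": [0, -27, -25], "turn": 0, "gripper": 0.4},
    {"translation": [0, -27, -25], "turn": 0, "gripper": 0.4},
    {"translation": [0, -27, -25], "turn": 0, "gripper": 0.4},
    {"translation": [0, -27, -25], "turn": 0, "gripper": 0.4},
    {"translation": [0, -27, -25], "turn": 0, "gripper": 0.4},
    {"translation": [0, -27, -25], "turn": 0, "gripper": 0.4}
  ]
}}

```text
clock: 1.43
position: [0.4691, -0.0714, 0.3004]
eef_rot: [139.8, 90.0, -14.7]
contact_force: [1.2, -0.6, 0.2]
grip_width: 0.0553
```

Call:
{"method": "jog_arm", "body": {
  "steps": [
    {"translation": [0, -27, -25], "turn": 0, "gripper": 0.4},
    {"translation": [0, -27, -25], "turn": 0, "gripper": 0.4},
    {"translation": [0, -27, -25], "turn": 0, "gripper": 0.4},
    {"translation": [0, -27, -25], "turn": 0, "gripper": 0.4},
    {"translation": [0, -27, -25], "turn": 0, "gripper": 0.4},
    {"translation": [0, -27, -25], "turn": 0, "gripper": 0.4},
    {"translation": [0, -27, -25], "turn": 0, "gripper": 0.4},
    {"translation": [0, 0, 0], "turn": 0, "gripper": 0.4}
  ]
}}

```text
clock: 2.1
position: [0.5468, 0.1772, 0.3001]
eef_rot: [-110.1, 90.0, 95.6]
contact_force: [0.0, -0.0, -0.7]
grip_width: 0.0545
```

Call:
{"method": "jog_arm", "body": {
  "steps": [
    {"translation": [0, 0, 0], "turn": -7, "gripper": 0.45},
    {"translation": [0, 0, 0], "turn": -7, "gripper": 0.45},
    {"translation": [0, 0, 0], "turn": -7, "gripper": 0.45},
    {"translation": [0, 0, 0], "turn": -7, "gripper": 0.45},
    {"translation": [0, 0, 0], "turn": -7, "gripper": 0.45},
    {"translation": [0, 0, 0], "turn": -7, "gripper": 0.45},
    {"translation": [0, 0, 0], "turn": -7, "gripper": 0.45},
    {"translation": [0, 0, 0], "turn": -7, "gripper": 0.45}
  ]
}}

```text
clock: 2.77
position: [0.5455, 0.1724, 0.3001]
eef_rot: [-65.1, 90.0, -163.3]
contact_force: [0.9, 0.3, -0.9]
grip_width: 0.0502
```

Call:
{"method": "jog_arm", "body": {
  "steps": [
    {"translation": [0, 0, 0], "turn": -7, "gripper": 0.45},
    {"translation": [0, 0, 0], "turn": -7, "gripper": 0.45},
    {"translation": [0, 0, 0], "turn": -7, "gripper": 0.45},
    {"translation": [0, 0, 0], "turn": -7, "gripper": 0.45},
    {"translation": [0, 0, 0], "turn": -7, "gripper": 0.45},
    {"translation": [0, 0, 0], "turn": -7, "gripper": 0.45},
    {"translation": [0, 0, 0], "turn": -7, "gripper": 0.45},
    {"translation": [0, 0, 0], "turn": 0, "gripper": 0.45}
  ]
}}

```text
clock: 3.43
position: [0.5456, 0.1724, 0.3002]
eef_rot: [-112.0, 90.0, -161.1]
contact_force: [0.5, 0.4, 0.1]
grip_width: 0.05
```

```bash
python3 - <<'E'
from h import *
st(); go([.553,.218,.26],40.4); go([.553,.218,.197],40.4); print(bot.read_state()['qpos'])
E
```

```text
{'clock': np.float64(3.4333), 'position': array([0.5456, 0.1724, 0.3002]), 'eef_rot': array([-111.9501,   89.9707, -161.1262]), 'contact_force': array([0.5479, 0.3696, 0.137 ]), 'grip_width': np.float64(0.05)}
tool shift mm [ 40.2  35.5 -29.7] tool y yaw 40.8 x [-0. -0. -1.] turn 0.4
tool shift mm [103.2  35.5 -29.7] tool y yaw 40.8 x [-0. -0. -1.] turn 0.4
[ 1.52000079e+01  3.31524923e+00  1.09628281e+02 -2.03552816e-03
  6.70856706e+01 -2.56231124e+01]
```

Call:
{"method": "jog_arm", "body": {
  "steps": [
    {"translation": [0, 18, -15], "turn": 0, "gripper": 0.45},
    {"translation": [0, 18, -15], "turn": 0, "gripper": 0.45},
    {"translation": [15, 0, 0], "turn": 0, "gripper": 0.45},
    {"translation": [30, 0, 0], "turn": 0, "gripper": 0.45},
    {"translation": [30, 0, 0], "turn": 0, "gripper": 0.45},
    {"translation": [20, 0, 0], "turn": 0, "gripper": 0.45},
    {"translation": [8, 0, 0], "turn": 0, "gripper": 0.45},
    {"translation": [0, 0, 0], "turn": 0, "gripper": 0.45}
  ]
}}

```text
clock: 4.1
position: [0.5527, 0.2183, 0.1956]
eef_rot: [-111.4, 89.8, -161.1]
contact_force: [-0.4, 0.1, -0.3]
grip_width: 0.0497
```

```bash
python3 - <<'E'
from h import *
st()
c=snap('top','t1');s=snap('side','s1')
z=lambda i,s:cv2.resize(i,None,fx=s,fy=s,interpolation=cv2.INTER_CUBIC)
cv2.imwrite('pics/c1.png',np.hstack([z(c['img'][145:235,165:265],4),z(s['img'][195:285,180:280],4)])[:,:,::-1])
E
```

```text
{'clock': np.float64(4.1), 'position': array([0.5527, 0.2183, 0.1956]), 'eef_rot': array([-111.4256,   89.8144, -161.1107]), 'contact_force': array([-0.3605,  0.0695, -0.3093]), 'grip_width': np.float64(0.0497)}
```

View pics/c1.png

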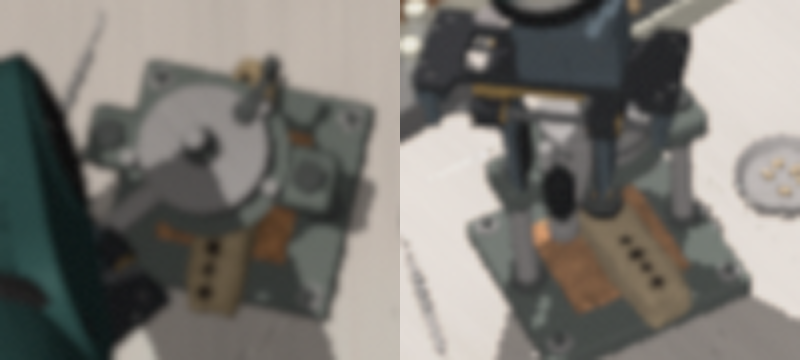

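The knob sits between the fingers (side crop about (560,195)). I'll close on it.

Call:
{"method": "jog_arm", "body": {
  "steps": [
    {"translation": [0, 0, 0], "turn": 0, "gripper": 0.8},
    {"translation": [0, 0, 0], "turn": 0, "gripper": 0.8},
    {"translation": [0, 0, 0], "turn": 0, "gripper": 0.8},
    {"translation": [0, 0, 0], "turn": 0, "gripper": 0.8},
    {"translation": [0, 0, 0], "turn": 0, "gripper": 0.8},
    {"translation": [0, 0, 0], "turn": 0, "gripper": 0.8},
    {"translation": [0, 0, 0], "turn": 0, "gripper": 0.8},
    {"translation": [0, 0, 0], "turn": 0, "gripper": 0.8}
  ],
  "squeeze": 8
}}

```text
clock: 4.87
position: [0.554, 0.219, 0.1979]
eef_rot: [71.9, 90.0, 22.4]
contact_force: [-1.2, -0.1, 6.2]
grip_width: 0.0222
```

Call:
{"method": "jog_arm", "body": {
  "steps": [
    {"translation": [-3, 0, 0], "turn": 0, "gripper": 0.8},
    {"translation": [0, 0, 0], "turn": 0, "gripper": 0.8},
    {"translation": [0, -6.7, 0.2], "turn": -3.5, "gripper": 0.8},
    {"translation": [0, -6.7, 0.2], "turn": -3.5, "gripper": 0.8},
    {"translation": [0, -6.7, 0.2], "turn": -3.5, "gripper": 0.8},
    {"translation": [0, -6.7, 0.2], "turn": -3.5, "gripper": 0.8},
    {"translation": [0, -6.7, 0.2], "turn": -3.5, "gripper": 0.8},
    {"translation": [0, -6.7, 0.2], "turn": -3.5, "gripper": 0.8}
  ]
}}

```text
clock: 5.53
position: [0.5294, 0.1877, 0.2009]
eef_rot: [39.3, 89.9, 11.0]
contact_force: [6.7, 0.1, -0.5]
grip_width: 0.0194
```

```bash
cat >> h.py <<'E'
HX=np.array([.622,.137])
def hs():
    s=bot.read_state(); p,R=pose(); y=R[:,1]; d=p[:2]-HX; w=np.degrees(np.arctan2(d[1],d[0])); f=R.T@np.array(s['contact_force'])
    print('t',round(float(s['clock']),2),'pos',np.round(p,4),'r',np.round(np.linalg.norm(d)*1e3,1),'handle',round(np.radians(168-w),3),'yaw err',round(np.degrees(np.arctan2(y[1],y[0]))-(w-90),1),'f tool',np.round(f,1),'T',np.round(s['wrist_torque'],2),'w',round(s['grip_width'],4))
E
python3 -c "
from h import *;hs()"
```

```text
t 5.53 pos [0.5294 0.1877 0.2009] r 105.6 handle 0.291 yaw err 0.4 f tool [0.5 3.3 5.9] T [ 0.11 -1.47 -0.  ] w 0.0194
```

Call:
{"method": "jog_arm", "body": {
  "steps": [
    {"translation": [0, 0, 0], "turn": 0, "gripper": 0.6},
    {"translation": [0, 0, 0], "turn": 0, "gripper": 0.6},
    {"translation": [0, 0, 0], "turn": 0, "gripper": 0.6},
    {"translation": [3, 0, 0], "turn": 0, "gripper": 0.6},
    {"translation": [3, 0, -3], "turn": 0, "gripper": 0.6},
    {"translation": [2, 0, -3], "turn": 0, "gripper": 0.6},
    {"translation": [0, 0, 0], "turn": 0, "gripper": 0.6},
    {"translation": [0, 0, 0], "turn": 0, "gripper": 0.6}
  ]
}}

```text
clock: 6.2
position: [0.5229, 0.1908, 0.1922]
eef_rot: [-138.9, 90.0, -167.4]
contact_force: [0.5, 0.3, -0.1]
grip_width: 0.0364
```

```bash
python3 -c "
from h import *;hs()"
```

```text
t 6.2 pos [0.5229 0.1908 0.1922] r 112.7 handle 0.288 yaw err -0.0 f tool [0.1 0.5 0.3] T [ 0.1  -0.14 -0.01] w 0.0364
```

Call:
{"method": "jog_arm", "body": {
  "steps": [
    {"translation": [0, 0, 0], "turn": 0, "gripper": 0.8},
    {"translation": [0, 0, 0], "turn": 0, "gripper": 0.8},
    {"translation": [0, 0, 0], "turn": 0, "gripper": 0.8},
    {"translation": [0, 0, 0], "turn": 0, "gripper": 0.8},
    {"translation": [0, 0, 0], "turn": 0, "gripper": 0.8},
    {"translation": [0, 0, 0], "turn": 0, "gripper": 0.8},
    {"translation": [0, 0, 0], "turn": 0, "gripper": 0.8},
    {"translation": [0, 0, 0], "turn": 0, "gripper": 0.8}
  ]
}}

```text
clock: 6.87
position: [0.5232, 0.1907, 0.1925]
eef_rot: [136.0, 90.0, 107.5]
contact_force: [-3.1, 5.5, 0.3]
grip_width: 0.0245
```

```bash
python3 -c "
from h import *;hs()"
```

```text
t 6.87 pos [0.5232 0.1907 0.1925] r 112.4 handle 0.289 yaw err 0.0 f tool [-0.3  3.4 -5.4] T [0.93 0.16 0.05] w 0.0245
```

Call:
{"method": "jog_arm", "body": {
  "steps": [
    {"translation": [0, -6.7, 1.2], "turn": -3.5, "gripper": 0.8},
    {"translation": [0, -6.7, 1.2], "turn": -3.5, "gripper": 0.8},
    {"translation": [0, -6.7, 0.2], "turn": -3.5, "gripper": 0.8},
    {"translation": [0, -6.7, 0.2], "turn": -3.5, "gripper": 0.8},
    {"translation": [0, -6.7, 0.2], "turn": -3.5, "gripper": 0.8},
    {"translation": [0, -6.7, 0.2], "turn": -3.5, "gripper": 0.8},
    {"translation": [0, -6.7, 0.2], "turn": -3.5, "gripper": 0.8},
    {"translation": [0, -6.7, 0.2], "turn": -3.5, "gripper": 0.8}
  ]
}}

```text
clock: 7.53
position: [0.5114, 0.1379, 0.1924]
eef_rot: [-161.8, 90.0, -162.1]
contact_force: [0.1, 3.2, -0.9]
grip_width: 0.0243
```

```bash
python3 -c "
from h import *;hs()"
```

```text
t 7.53 pos [0.5114 0.1379 0.1924] r 110.6 handle -0.201 yaw err 0.1 f tool [0.9 3.2 0.1] T [ 0.71 -0.13 -0.09] w 0.0243
```

Call:
{"method": "jog_arm", "body": {
  "steps": [
    {"translation": [0, -6.7, 0.2], "turn": -3.5, "gripper": 0.8},
    {"translation": [0, -6.7, 0.2], "turn": -3.5, "gripper": 0.8},
    {"translation": [0, -6.7, 0.2], "turn": -3.5, "gripper": 0.8},
    {"translation": [0, -6.7, 0.2], "turn": -3.5, "gripper": 0.8},
    {"translation": [0, -6.7, 0.2], "turn": -3.5, "gripper": 0.8},
    {"translation": [0, -6.7, 0.2], "turn": -3.5, "gripper": 0.8},
    {"translation": [0, -6.7, 0.2], "turn": -3.5, "gripper": 0.8},
    {"translation": [0, -6.7, 0.2], "turn": -3.5, "gripper": 0.8}
  ]
}}

```text
clock: 8.2
position: [0.5241, 0.0862, 0.1924]
eef_rot: [-136.1, 90.0, -108.5]
contact_force: [1.4, 3.4, -1.5]
grip_width: 0.0246
```

```bash
python3 -c "
from h import *;hs()"
```

```text
t 8.2 pos [0.5241 0.0862 0.1924] r 110.3 handle 5.595 yaw err 360.2 f tool [1.5 2.4 2.8] T [ 0.75 -0.2  -0.09] w 0.0246
```

Call:
{"method": "jog_arm", "body": {
  "steps": [
    {"translation": [0, 6.7, 0.2], "turn": 3.5, "gripper": 0.8},
    {"translation": [0, 6.7, 0.2], "turn": 3.5, "gripper": 0.8},
    {"translation": [0, 6.7, 0.2], "turn": 3.5, "gripper": 0.8},
    {"translation": [0, 6.7, 0.2], "turn": 3.5, "gripper": 0.8},
    {"translation": [0, 6.7, 0.2], "turn": 3.5, "gripper": 0.8},
    {"translation": [0, 6.7, 0.2], "turn": 3.5, "gripper": 0.8},
    {"translation": [0, 6.7, 0.2], "turn": 3.5, "gripper": 0.8},
    {"translation": [0, 6.7, 0.2], "turn": 3.5, "gripper": 0.8}
  ]
}}

```text
clock: 8.87
position: [0.5114, 0.1381, 0.1923]
eef_rot: [-112.8, 89.9, -113.5]
contact_force: [-0.1, -0.7, 0.0]
grip_width: 0.0243
```

```bash
sed -i 's/np.radians(168-w)/np.radians((168-w+180)%360-180)/' h.py; python3 -c "
from h import *;hs()"
```

```text
t 8.87 pos [0.5114 0.1381 0.1923] r 110.6 handle -0.2 yaw err -0.1 f tool [ 0.  -0.7 -0.1] T [-0.05  0.07  0.01] w 0.0243
```

Call:
{"method": "jog_arm", "body": {
  "steps": [
    {"translation": [0, 6.7, 0.2], "turn": 3.5, "gripper": 0.8},
    {"translation": [0, 6.7, 0.2], "turn": 3.5, "gripper": 0.8},
    {"translation": [0, 6.7, 0.2], "turn": 3.5, "gripper": 0.8},
    {"translation": [0, 6.7, 0.2], "turn": 3.5, "gripper": 0.8},
    {"translation": [0, 6.7, 0.2], "turn": 3.5, "gripper": 0.8},
    {"translation": [0, 6.7, 0.2], "turn": 3.5, "gripper": 0.8},
    {"translation": [0, 6.7, 0.2], "turn": 3.5, "gripper": 0.8},
    {"translation": [0, 6.7, 0.2], "turn": 3.5, "gripper": 0.8}
  ]
}}

```text
clock: 9.53
position: [0.5239, 0.1898, 0.1922]
eef_rot: [-137.0, 89.9, -165.7]
contact_force: [-8.2, 3.1, 4.6]
grip_width: 0.024
```

```bash
python3 -c "
from h import *;hs()"
```

```text
t 9.53 pos [0.5239 0.1898 0.1922] r 111.4 handle 0.284 yaw err -0.4 f tool [-4.6 -1.2 -8.7] T [ 0.57  1.35 -0.03] w 0.024
```

Clockwise is free (about 1 N) and counter-clockwise grips (about 3 N), so the ratchet is set to loosen. Next I let go and go over to the tab.

Call:
{"method": "jog_arm", "body": {
  "steps": [
    {"translation": [0, 0, 0], "turn": 0, "gripper": 0.45},
    {"translation": [0, 0, 0], "turn": 0, "gripper": 0.45},
    {"translation": [0, 0, 0], "turn": 0, "gripper": 0.45},
    {"translation": [0, 0, 0], "turn": 0, "gripper": 0.45},
    {"translation": [-20, 0, 0], "turn": 0, "gripper": 0.45},
    {"translation": [-30, 0, 0], "turn": 0, "gripper": 0.45},
    {"translation": [-28, 0, 0], "turn": 0, "gripper": 0.45},
    {"translation": [0, 0, 20], "turn": 0, "gripper": 0.45}
  ]
}}

```text
clock: 10.2
position: [0.5433, 0.1813, 0.276]
eef_rot: [46.1, 89.6, 17.7]
contact_force: [1.1, 0.3, 1.2]
grip_width: 0.0502
```

Call:
{"method": "jog_arm", "body": {
  "steps": [
    {"translation": [0, 2, 36], "turn": 0, "gripper": 0.45},
    {"translation": [0, 2, 36], "turn": 0, "gripper": 0.45},
    {"translation": [0, 2, 36], "turn": 0, "gripper": 0.45},
    {"translation": [0, 2, 36], "turn": 0, "gripper": 0.45},
    {"translation": [0, 1, 19], "turn": 0, "gripper": 0.45},
    {"translation": [0, 0, 0], "turn": 0, "gripper": 0.45},
    {"translation": [0, 0, 0], "turn": 0, "gripper": 0.45},
    {"translation": [0, 0, 0], "turn": 0, "gripper": 0.45}
  ]
}}

```text
clock: 10.87
position: [0.6893, 0.1102, 0.2702]
eef_rot: [-144.0, 90.0, -172.5]
contact_force: [-0.6, 0.7, -0.2]
grip_width: 0.0505
```

```bash
python3 - <<'E'
from h import *
hs()
a=np.radians(151.7+180); e=np.array([np.cos(a),np.sin(a)]); n=np.array([-e[1],e[0]])
go(list(HX+.072*e+.009*n)+[.197])
c=snap('side','s2');d=snap('top','t2')
z=lambda i,s:cv2.resize(i,None,fx=s,fy=s,interpolation=cv2.INTER_CUBIC)
cv2.imwrite('pics/c2.png',np.hstack([z(d['img'][145:235,165:265],4),z(c['img'][195:285,180:280],4)])[:,:,::-1])
E
```

```text
t 10.87 pos [0.6893 0.1102 0.2702] r 72.4 handle -2.972 yaw err 173.2 f tool [ 0.2  0.4 -0.9] T [ 0.   -0.16 -0.02] w 0.0505
tool shift mm [73.2  0.7  0.1] tool y yaw 61.5 x [-0.001 -0.    -1.   ] turn None
```

View pics/c2.png

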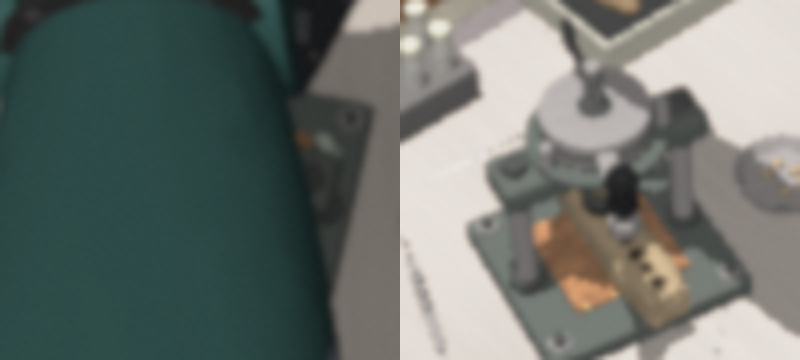

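The side crop shows the knob at (622,185) and the tab's top near (566,28), leaning to the left of the handle line. I'll check the numbers.

```bash
python3 - <<'E'
from h import *
c=load('s2'); f=lambda x,y,z:atz(c,(180+(x-400)/4,195+y/4),z)
k=f(622,187,.21);t=f(567,38,.201);t2=f(566,25,.212);h=f(595,108,.188)
print(k,t,t2,h)
P=lambda p:(proj(c,[p])[0]-[180,195])*4+[400,0]
print('TCP',P([.6893,.1102,.2702]),'tip L',P([.677,.088,.27]),P([.701,.132,.27]), 'knob pred',P([.524,.190,.21]))
for off in(-.009,0,.009):
    a=np.radians(151.7+180); e=np.array([np.cos(a),np.sin(a)]); n=np.array([-e[1],e[0]])
    q=HX+.07*e+off*n; print(off,q,P([*q,.212]))
E
```

```text
[0.52862365 0.18880247 0.21      ] [0.68505863 0.11816496 0.201     ] [0.68739596 0.11635034 0.212     ] [0.62158122 0.14171627 0.188     ]
TCP [565.46095779 -36.42181863] tip L [598.81188943 -41.20553559] [532.90376456 -31.05265554] knob pred [624.75981836 191.40969543]
-0.009 [0.67936662 0.09588953] [593.37622739  18.19608193]
0 [0.68363341 0.10381383] [581.86959693  20.06199722]
0.009 [0.68790021 0.11173812] [570.34355742  21.93140704]
```

Call:
{"method": "jog_arm", "body": {
  "steps": [
    {"translation": [25, 2, 0], "turn": 0, "gripper": 0.45},
    {"translation": [25, 0, 0], "turn": 0, "gripper": 0.45},
    {"translation": [15, 0, 0], "turn": 0, "gripper": 0.45},
    {"translation": [8, 0, 0], "turn": 0, "gripper": 0.45},
    {"translation": [0, 0, 0], "turn": 0, "gripper": 0.62},
    {"translation": [0, 0, 0], "turn": 0, "gripper": 0.62},
    {"translation": [0, 0, 0], "turn": 0, "gripper": 0.62},
    {"translation": [0, 0, 0], "turn": 0, "gripper": 0.62}
  ]
}}

```text
clock: 11.63
position: [0.6917, 0.1122, 0.1989]
eef_rot: [36.1, 89.9, 7.5]
contact_force: [-0.2, 0.3, 0.2]
grip_width: 0.0348
```

```bash
python3 - <<'E'
from h import *
hs()
E
```

```text
t 11.63 pos [0.6917 0.1122 0.1989] r 74.0 handle -3.009 yaw err 171.1 f tool [-0.2  0.2 -0.3] T [ 0.06 -0.14 -0.02] w 0.0348
```

Call:
{"method": "jog_arm", "body": {
  "steps": [
    {"translation": [0, -3, 0], "turn": 0, "gripper": 0.62},
    {"translation": [0, -3, 0], "turn": 0, "gripper": 0.62},
    {"translation": [0, -3, 0], "turn": 0, "gripper": 0.62},
    {"translation": [0, -3, 0], "turn": 0, "gripper": 0.62},
    {"translation": [0, -3, 0], "turn": 0, "gripper": 0.62},
    {"translation": [0, -3, 0], "turn": 0, "gripper": 0.62},
    {"translation": [0, 0, 0], "turn": 0, "gripper": 0.62},
    {"translation": [0, 0, 0], "turn": 0, "gripper": 0.62}
  ]
}}

```text
clock: 12.3
position: [0.6823, 0.096, 0.1975]
eef_rot: [82.9, 90.0, 54.4]
contact_force: [0.1, 0.1, 0.5]
grip_width: 0.035
```

```bash
python3 - <<'E'
from h import *
hs()
E
```

```text
t 12.3 pos [0.6823 0.096  0.1975] r 72.9 handle -2.754 yaw err 185.6 f tool [-0.5  0.1  0. ] T [ 0.05 -0.14  0.06] w 0.035
```

Call:
{"method": "jog_arm", "body": {
  "steps": [
    {"translation": [0, -2.5, 0], "turn": 0, "gripper": 0.62},
    {"translation": [0, -2.5, 0], "turn": 0, "gripper": 0.62},
    {"translation": [0, 0, 0], "turn": 0, "gripper": 0.62},
    {"translation": [0, -2.5, 0], "turn": 0, "gripper": 0.62},
    {"translation": [0, -2.5, 0], "turn": 0, "gripper": 0.62},
    {"translation": [0, -2.5, 0], "turn": 0, "gripper": 0.62},
    {"translation": [0, -1.5, 0], "turn": 0, "gripper": 0.62},
    {"translation": [0, 0, 0], "turn": 0, "gripper": 0.62}
  ]
}}

```text
clock: 12.97
position: [0.6755, 0.0836, 0.1974]
eef_rot: [-105.7, 90.0, -134.2]
contact_force: [-1.0, -0.3, -0.1]
grip_width: 0.0345
```

```bash
python3 - <<'E'
from h import *
hs()
E
```

```text
t 12.97 pos [0.6755 0.0836 0.1974] r 75.6 handle -2.567 yaw err 196.4 f tool [ 0.1 -0.8 -0.8] T [ 0.02 -0.12  0.09] w 0.0345
```

Call:
{"method": "jog_arm", "body": {
  "steps": [
    {"translation": [0, 2, 0], "turn": 0, "gripper": 0.62},
    {"translation": [-20, 0, 0], "turn": 0, "gripper": 0.55},
    {"translation": [-35, 0, 0], "turn": 0, "gripper": 0.45},
    {"translation": [-20, 0, 0], "turn": 0, "gripper": 0.45},
    {"translation": [0, 3, -20], "turn": 0, "gripper": 0.45},
    {"translation": [0, 3, -36], "turn": 0, "gripper": 0.45},
    {"translation": [0, 3, -36], "turn": 0, "gripper": 0.45},
    {"translation": [0, 3, -36], "turn": 0, "gripper": 0.45}
  ]
}}

```text
clock: 13.63
position: [0.5687, 0.158, 0.2724]
eef_rot: [88.4, 90.0, 59.8]
contact_force: [0.7, -0.2, 1.0]
grip_width: 0.0504
```

```bash
python3 - <<'E'
from h import *
hs()
c=snap('side','s3')
z=lambda i,s:cv2.resize(i,None,fx=s,fy=s,interpolation=cv2.INTER_CUBIC)
cv2.imwrite('pics/c3.png',np.hstack([z(c['img'][185:285,180:280],4),z(c['img'][100:200,180:280],4)])[:,:,::-1])
E
```

```text
t 13.63 pos [0.5687 0.158  0.2724] r 57.3 handle 0.165 yaw err -7.1 f tool [-1.   0.2  0.7] T [ 0.07 -0.13 -0.02] w 0.0504
```

View pics/c3.png

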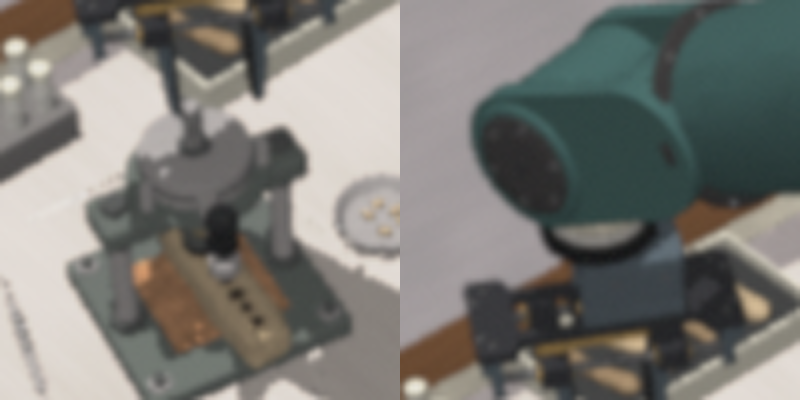

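The knob hasn't moved (222,225) and the tab is gone from its old place on the left. I'm going back to the knob to feel it.

```bash
python3 - <<'E'
from h import *
go([.5235,.190,.1925])
E
```

```text
tool shift mm [ 79.7   6.6 -49.8] tool y yaw 61.5 x [-0.002  0.001 -1.   ] turn None
```

Call:
{"method": "jog_arm", "body": {
  "steps": [
    {"translation": [0, 3, -25], "turn": 0, "gripper": 0.45},
    {"translation": [0, 3.5, -24], "turn": 0, "gripper": 0.45},
    {"translation": [20, 0, 0], "turn": 0, "gripper": 0.45},
    {"translation": [30, 0, 0], "turn": 0, "gripper": 0.45},
    {"translation": [20, 0, 0], "turn": 0, "gripper": 0.45},
    {"translation": [9.5, 0, 0], "turn": 0, "gripper": 0.45},
    {"translation": [0, 0, 0], "turn": 0, "gripper": 0.8},
    {"translation": [0, 0, 0], "turn": 0, "gripper": 0.8}
  ]
}}

```text
clock: 14.35
position: [0.5303, 0.1865, 0.1934]
eef_rot: [-157.8, 90.0, 173.7]
contact_force: [-0.1, -0.5, 0.9]
grip_width: 0.0395
```

Call:
{"method": "jog_arm", "body": {
  "steps": [
    {"translation": [0, 0, 0], "turn": 0, "gripper": 0.8},
    {"translation": [0, 0, 0], "turn": 0, "gripper": 0.8},
    {"translation": [0, 0, 0], "turn": 0, "gripper": 0.8},
    {"translation": [0, 0, 0], "turn": 0, "gripper": 0.8},
    {"translation": [0, -6.7, 0.2], "turn": -3.5, "gripper": 0.8},
    {"translation": [0, -6.7, 0.2], "turn": -3.5, "gripper": 0.8},
    {"translation": [0, -6.7, 0.2], "turn": -3.5, "gripper": 0.8},
    {"translation": [0, -6.7, 0.2], "turn": -3.5, "gripper": 0.8}
  ]
}}

```text
clock: 15.02
position: [0.5216, 0.1616, 0.1942]
eef_rot: [24.2, 89.8, 9.9]
contact_force: [7.6, -1.0, 2.4]
grip_width: 0.0243
```

```bash
python3 - <<'E'
from h import *
hs()
E
```

```text
t 15.02 pos [0.5216 0.1616 0.1942] r 103.3 handle 0.03 yaw err -0.6 f tool [-2.4  1.   7.6] T [-0.07 -1.5   0.05] w 0.0243
```

Call:
{"method": "jog_arm", "body": {
  "steps": [
    {"translation": [0, -13.4, 0.8], "turn": -7, "gripper": 0.8},
    {"translation": [0, -13.4, 0.8], "turn": -7, "gripper": 0.8},
    {"translation": [0, -13.4, 0.8], "turn": -7, "gripper": 0.8},
    {"translation": [0, -13.4, 0.8], "turn": -7, "gripper": 0.8},
    {"translation": [0, -6.7, 0.2], "turn": -3.5, "gripper": 0.8},
    {"translation": [0, -6.7, 0.2], "turn": -3.5, "gripper": 0.8},
    {"translation": [0, -6.7, 0.2], "turn": -3.5, "gripper": 0.8},
    {"translation": [0, -6.7, 0.2], "turn": -3.5, "gripper": 0.8}
  ]
}}

```text
clock: 15.68
position: [0.531, 0.0838, 0.1943]
eef_rot: [-6.0, 89.7, 21.7]
contact_force: [7.7, 7.7, 0.7]
grip_width: 0.0241
```

```bash
python3 - <<'E'
from h import *
hs()
E
```

```text
t 15.68 pos [0.531  0.0838 0.1943] r 105.4 handle -0.738 yaw err 357.3 f tool [-0.6  3.2 10.4] T [ 1.75 -1.57  0.  ] w 0.0241
```

Call:
{"method": "jog_arm", "body": {
  "steps": [
    {"translation": [0, 0, -2.5], "turn": 0, "gripper": 0.8},
    {"translation": [0, 0, -2.5], "turn": 0, "gripper": 0.8},
    {"translation": [0, 0, 0], "turn": 0, "gripper": 0.8},
    {"translation": [0, -5.7, 0.2], "turn": -3, "gripper": 0.8},
    {"translation": [0, -5.7, 0.2], "turn": -3, "gripper": 0.8},
    {"translation": [0, -5.7, 0.2], "turn": -3, "gripper": 0.8},
    {"translation": [0, 0, 0], "turn": 0, "gripper": 0.8},
    {"translation": [0, 0, 0], "turn": 0, "gripper": 0.8}
  ]
}}

```text
clock: 16.35
position: [0.5356, 0.0671, 0.1942]
eef_rot: [-16.3, 89.7, 20.1]
contact_force: [7.1, 6.0, 0.6]
grip_width: 0.0239
```

```bash
python3 - <<'E'
from h import *
hs()
c=snap('side','s4');snap('side','s4b')
z=lambda i,s:cv2.resize(i,None,fx=s,fy=s,interpolation=cv2.INTER_CUBIC)
cv2.imwrite('pics/c4.png',z(c['img'][195:285,185:275],6)[:,:,::-1])
E
```

```text
t 16.35 pos [0.5356 0.0671 0.1942] r 111.2 handle -0.889 yaw err 357.5 f tool [-0.6  0.6  9.2] T [ 1.39 -1.31 -0.04] w 0.0239
```

View pics/c4.png

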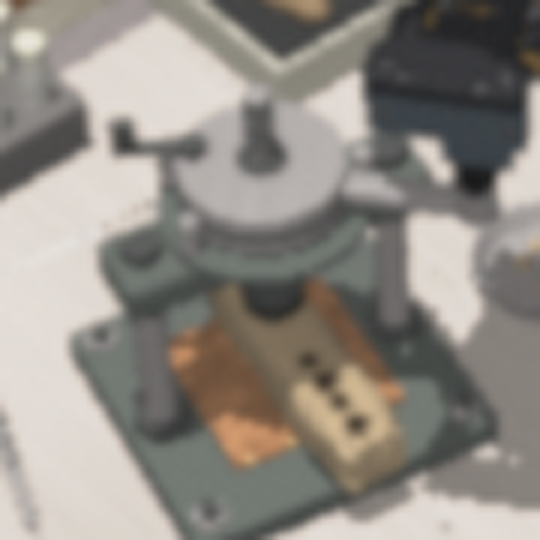

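The view is clear: foot underside near (275,318), ram top (258,92), tab now at (122,140).

```bash
sed -i 's/HX=.*/HX=np.array([.621,.140])/' h.py; python3 - <<'E'
from h import *
hs()
c=load('s4'); P=lambda p:np.round((proj(c,[p])[0]-[185,195])*6+3,0)
d=np.array([np.cos(np.radians(145)),np.sin(np.radians(145))])
for z in(.06,.064,.068,.072,.076,.08): print('sole',z,P([*(HX+.017*d),z]))
for z in(.19,.2,.21,.22,.23): print('ram',z,P([*HX,z]))
print('head rim near',P([*(HX+.044*d),.188]),P([*(HX-.044*d),.188]))
f=lambda x,y,z:atz(c,(185+(x-3)/6,195+(y-3)/6),z)
for z in(.06,.064,.068): print('bone end top corners',f(305,430,z),f(390,385,z),np.linalg.norm(f(305,430,z)-f(390,385,z)))
print('bone end bottom',f(345,488,.022),f(345,488,.026))
print('bone end top above',f(345,410,.064))
E
```

```text
t 16.45 pos [0.5355 0.0672 0.1942] r 112.3 handle -0.914 yaw err 356.1 f tool [-1.7  0.8  8.2] T [ 1.41 -1.39 -0.02] w 0.0238
sole 0.06 [286. 357.]
sole 0.064 [285. 352.]
sole 0.068 [285. 347.]
sole 0.072 [284. 342.]
sole 0.076 [284. 337.]
sole 0.08 [283. 332.]
ram 0.19 [269. 161.]
ram 0.2 [267. 147.]
ram 0.21 [266. 133.]
ram 0.22 [265. 119.]
ram 0.23 [264. 104.]
head rim near [274. 227.] [264. 103.]
bone end top corners [0.56107518 0.17356233 0.06      ] [0.55521054 0.12119647 0.06      ] 0.05269323945745483
bone end top corners [0.55834055 0.17548753 0.064     ] [0.55249455 0.12328811 0.064     ] 0.05252575353768014
bone end top corners [0.55560592 0.17741273 0.068     ] [0.54977856 0.12537976 0.068     ] 0.052358267617905546
bone end bottom [0.54237462 0.1643376  0.022     ] [0.53977784 0.16623483 0.026     ]
bone end top above [0.55499432 0.15159264 0.064     ]
```

Call:
{"method": "jog_arm", "body": {
  "steps": [
    {"translation": [0, 12.4, 1.7], "turn": 6.5, "gripper": 0.8},
    {"translation": [0, 12.4, 1.7], "turn": 6.5, "gripper": 0.8},
    {"translation": [0, 12.4, 0.7], "turn": 6.5, "gripper": 0.8},
    {"translation": [0, 12.4, 0.7], "turn": 6.5, "gripper": 0.8},
    {"translation": [0, 12.4, 0.7], "turn": 6.5, "gripper": 0.8},
    {"translation": [0, 12.4, 0.7], "turn": 6.5, "gripper": 0.8},
    {"translation": [0, 12.4, 0.7], "turn": 6.5, "gripper": 0.8},
    {"translation": [0, 12.4, 0.7], "turn": 6.5, "gripper": 0.8}
  ]
}}

```text
clock: 17.12
position: [0.516, 0.1625, 0.1927]
eef_rot: [-156.9, 89.8, -172.7]
contact_force: [-9.7, 0.2, 4.0]
grip_width: 0.0244
```

```bash
python3 - <<'E'
from h import *
hs()
E
```

```text
t 17.12 pos [0.516  0.1625 0.1927] r 107.4 handle 0.001 yaw err -3.8 f tool [-4.  -2.4 -9.4] T [ 0.21  1.84 -0.02] w 0.0244
```

Call:
{"method": "jog_arm", "body": {
  "steps": [
    {"translation": [0, 12.4, 0.7], "turn": 6.5, "gripper": 0.8},
    {"translation": [0, 12.4, 0.7], "turn": 6.5, "gripper": 0.8},
    {"translation": [0, 12.4, 0.7], "turn": 6.5, "gripper": 0.8},
    {"translation": [0, 12.4, 0.7], "turn": 6.5, "gripper": 0.8},
    {"translation": [0, 12.4, 0.7], "turn": 6.5, "gripper": 0.8},
    {"translation": [0, 12.4, 0.7], "turn": 6.5, "gripper": 0.8},
    {"translation": [0, 12.4, 0.7], "turn": 6.5, "gripper": 0.8},
    {"translation": [0, 12.4, 0.7], "turn": 6.5, "gripper": 0.8}
  ]
}}

```text
clock: 17.78
position: [0.5806, 0.2354, 0.1927]
eef_rot: [-143.5, 89.9, 148.7]
contact_force: [-5.7, 8.0, -1.2]
grip_width: 0.0246
```

```bash
python3 - <<'E'
from h import *
hs()
E
```

```text
t 17.78 pos [0.5806 0.2354 0.1927] r 103.6 handle 0.961 yaw err -0.8 f tool [ 1.2 -2.3 -9.5] T [ 1.65  0.98 -0.04] w 0.0246
```

Call:
{"method": "jog_arm", "body": {
  "steps": [
    {"translation": [0, -12.4, -1.3], "turn": -6.5, "gripper": 0.8},
    {"translation": [0, -12.4, -1.3], "turn": -6.5, "gripper": 0.8},
    {"translation": [0, -12.4, 0.7], "turn": -6.5, "gripper": 0.8},
    {"translation": [0, -12.4, 0.7], "turn": -6.5, "gripper": 0.8},
    {"translation": [0, -12.4, 0.7], "turn": -6.5, "gripper": 0.8},
    {"translation": [0, -12.4, 0.7], "turn": -6.5, "gripper": 0.8},
    {"translation": [0, -12.4, 0.7], "turn": -6.5, "gripper": 0.8},
    {"translation": [0, -12.4, 0.7], "turn": -6.5, "gripper": 0.8}
  ]
}}

```text
clock: 18.45
position: [0.5173, 0.1655, 0.1938]
eef_rot: [26.2, 89.8, 11.0]
contact_force: [11.0, 1.2, -3.3]
grip_width: 0.0242
```

Call:
{"method": "jog_arm", "body": {
  "steps": [
    {"translation": [0, -12.4, 0.7], "turn": -6.5, "gripper": 0.8},
    {"translation": [0, -12.4, 0.7], "turn": -6.5, "gripper": 0.8},
    {"translation": [0, -12.4, 0.7], "turn": -6.5, "gripper": 0.8},
    {"translation": [0, -12.4, 0.7], "turn": -6.5, "gripper": 0.8},
    {"translation": [0, -12.4, 0.7], "turn": -6.5, "gripper": 0.8},
    {"translation": [0, -12.4, 0.7], "turn": -6.5, "gripper": 0.8},
    {"translation": [0, -12.4, 0.7], "turn": -6.5, "gripper": 0.8},
    {"translation": [0, -12.4, 0.7], "turn": -6.5, "gripper": 0.8}
  ]
}}

```text
clock: 19.12
position: [0.535, 0.0714, 0.194]
eef_rot: [-10.6, 89.8, 26.2]
contact_force: [7.0, 9.1, 0.1]
grip_width: 0.0242
```

```bash
cat >> h.py <<'E'
def shots(tag,n=4):
    I=[]
    for i in range(n): c=bot.read_camera('side'); I.append(c['img'].astype(np.float32))
    m=np.mean(I,0); np.save('pics/m_'+tag+'.npy',m); return m
def prof(m,x0,x1,y0,y1): return m[y0:y1,x0:x1].mean(2).mean(1)
E
python3 - <<'E'
from h import *
hs()
m=shots('1'); m0=(load('s4')['img'].astype(np.float32)+load('s4b')['img'])/2; np.save('pics/m_0.npy',m0)
z=lambda i,s:cv2.resize(i,None,fx=s,fy=s,interpolation=cv2.INTER_CUBIC)
cr=lambda q:z(q[195:265,205:255].clip(0,255).astype(np.uint8),8)
cv2.imwrite('pics/c5.png',np.hstack([cr(m0),cr(m)])[:,:,::-1])
# ram column profile & foot column profile
for q in(m0,m): print('foot',np.round(prof(q,228,233,238,254)).astype(int),'ram',np.round(prof(q,226,230,204,224)).astype(int))
E
```

```text
t 19.12 pos [0.535  0.0714 0.194 ] r 110.0 handle -0.882 yaw err 358.2 f tool [-0.1  3.1 11.1] T [ 1.9  -1.25  0.01] w 0.0242
foot [108 116 111  92  71  61  58  56  50  53  78  99 107 108 108 107] ram [162 153 142 139 147 165 171 158 124  97  93  96  94  90  89  88  89  93
  95 107]
foot [108 116 111  92  71  60  55  47  57  87 102 107 108 108 108 107] ram [162 153 145 152 165 162 136 109  99  97  95  93  93  94  93  92  91  91
  92 106]
```

View pics/c5.png

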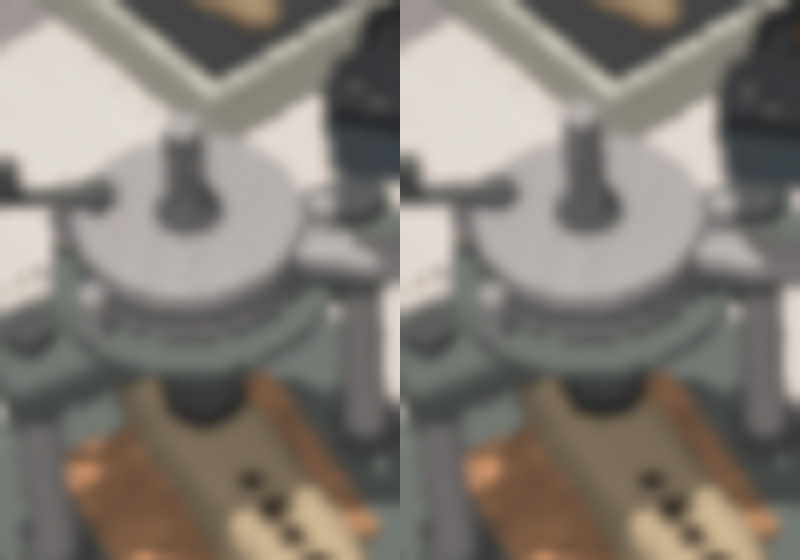

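The ram rose over that cycle (foot's lower edge went up about 1.2 px), so it still loosens. I'll work out where the tab lies now.

```bash
python3 - <<'E'
from h import *
c=load('s4'); P=lambda p:np.round((proj(c,[p])[0]-[185,195])*6+3,0)
for hd in(-.89,-.914):
  a=np.radians(168)-hd+np.pi; e=np.array([np.cos(a),np.sin(a)]); n=np.array([-e[1],e[0]])
  for H in ([.621,.140],[.622,.137]):
    for off in(-.01,0,.01): print(hd,H,off,'top',P([*(H+.07*e+off*n),.212]),'arm',P([*(H+.053*e+off/2*n),.194]),'piv',P([*(H+.036*e),.194]))
E
```

```text
-0.89 [0.621, 0.14] -0.01 top [135. 101.] arm [168. 137.] piv [198. 147.]
-0.89 [0.621, 0.14] 0 top [130. 114.] arm [166. 144.] piv [198. 147.]
-0.89 [0.621, 0.14] 0.01 top [125. 128.] arm [163. 151.] piv [198. 147.]
-0.89 [0.622, 0.137] -0.01 top [138.  97.] arm [172. 133.] piv [202. 144.]
-0.89 [0.622, 0.137] 0 top [133. 111.] arm [169. 140.] piv [202. 144.]
-0.89 [0.622, 0.137] 0.01 top [128. 124.] arm [167. 147.] piv [202. 144.]
-0.914 [0.621, 0.14] -0.01 top [133. 103.] arm [167. 138.] piv [198. 149.]
-0.914 [0.621, 0.14] 0 top [129. 117.] arm [165. 145.] piv [198. 149.]
-0.914 [0.621, 0.14] 0.01 top [124. 131.] arm [163. 152.] piv [198. 149.]
-0.914 [0.622, 0.137] -0.01 top [137.  99.] arm [171. 135.] piv [202. 145.]
-0.914 [0.622, 0.137] 0 top [132. 113.] arm [169. 142.] piv [202. 145.]
-0.914 [0.622, 0.137] 0.01 top [128. 127.] arm [166. 149.] piv [202. 145.]
```

Call:
{"method": "jog_arm", "body": {
  "steps": [
    {"translation": [0, 0, 0], "turn": 0, "gripper": 0.45},
    {"translation": [0, 0, 0], "turn": 0, "gripper": 0.45},
    {"translation": [0, 0, 0], "turn": 0, "gripper": 0.45},
    {"translation": [0, 0, 0], "turn": 0, "gripper": 0.45},
    {"translation": [-20, 0, 0], "turn": 0, "gripper": 0.45},
    {"translation": [-30, 0, 0], "turn": 0, "gripper": 0.45},
    {"translation": [-28, 0, 0], "turn": 0, "gripper": 0.45},
    {"translation": [0, 0, 20], "turn": 0, "gripper": 0.45}
  ]
}}

```text
clock: 19.98
position: [0.5504, 0.0825, 0.2764]
eef_rot: [-33.7, 89.7, 2.7]
contact_force: [1.1, -0.2, 1.4]
grip_width: 0.05
```

Call:
{"method": "jog_arm", "body": {
  "steps": [
    {"translation": [0, 2, 36], "turn": 0, "gripper": 0.45},
    {"translation": [0, 2, 36], "turn": 0, "gripper": 0.45},
    {"translation": [0, 2, 36], "turn": 0, "gripper": 0.45},
    {"translation": [0, 2, 36], "turn": 0, "gripper": 0.45},
    {"translation": [0, 1, 18], "turn": 0, "gripper": 0.45},
    {"translation": [0, 0, 0], "turn": 0, "gripper": 0.45},
    {"translation": [0, 0, 0], "turn": 0, "gripper": 0.45},
    {"translation": [0, 0, 0], "turn": 0, "gripper": 0.45}
  ]
}}

```text
clock: 20.65
position: [0.6737, 0.1863, 0.2705]
eef_rot: [164.0, 89.9, -159.5]
contact_force: [-0.3, -0.1, 0.4]
grip_width: 0.05
```

```bash
python3 - <<'E'
from h import *
hs()
a=np.radians(168)+.89+np.pi; e=np.array([np.cos(a),np.sin(a)]); n=np.array([-e[1],e[0]])
for H in (HX,[.622,.137]): go(list(H+.069*e+.009*n)+[.196],np.degrees(.89)+78)
# tab position from image s4, top of tab & base
c=load('s4'); f=lambda x,y,z:atz(c,(185+(x-3)/6,195+(y-3)/6),z)
print(f(122,124,.212),f(127,150,.19), f(122,138,.201))
E
```

```text
t 20.65 pos [0.6737 0.1863 0.2705] r 70.2 handle 2.211 yaw err 175.2 f tool [-0.4  0.  -0.3] T [ 0.16 -0.12 -0.04] w 0.05
tool shift mm [74.5  6.1 -1.4] tool y yaw 126.5 x [-0.001 -0.    -1.   ] turn -2.5
tool shift mm [74.5  3.1 -2.3] tool y yaw 126.5 x [-0.001 -0.    -1.   ] turn -2.5
[0.67245394 0.19091264 0.212     ] [0.67500268 0.18844992 0.19      ] [0.67403985 0.19101629 0.201     ]
```

Call:
{"method": "jog_arm", "body": {
  "steps": [
    {"translation": [20, 4, 0], "turn": -2.5, "gripper": 0.45},
    {"translation": [28, 0, 0], "turn": 0, "gripper": 0.45},
    {"translation": [18, 0, 0], "turn": 0, "gripper": 0.45},
    {"translation": [8, 0, 0], "turn": 0, "gripper": 0.45},
    {"translation": [0, 0, 0], "turn": 0, "gripper": 0.95},
    {"translation": [0, 0, 0], "turn": 0, "gripper": 0.95},
    {"translation": [0, 0, 0], "turn": 0, "gripper": 0.95},
    {"translation": [0, 0, 0], "turn": 0, "gripper": 0.95}
  ],
  "squeeze": 3
}}

```text
clock: 21.32
position: [0.6727, 0.19, 0.1985]
eef_rot: [-24.5, 89.9, 14.5]
contact_force: [-0.4, 0.2, 0.8]
grip_width: 0.0264
```

Call:
{"method": "jog_arm", "body": {
  "steps": [
    {"translation": [0, 0, 0], "turn": 0, "gripper": 0.95},
    {"translation": [0, 0, 0], "turn": 0, "gripper": 0.95},
    {"translation": [0, 0, 0], "turn": 0, "gripper": 0.95},
    {"translation": [0, 0, 0], "turn": 0, "gripper": 0.95},
    {"translation": [0, 0, 0], "turn": 0, "gripper": 0.95},
    {"translation": [0, 0, 0], "turn": 0, "gripper": 0.95},
    {"translation": [0, 0, 0], "turn": 0, "gripper": 0.95},
    {"translation": [0, 0, 0], "turn": 0, "gripper": 0.95}
  ]
}}

```text
clock: 21.98
position: [0.672, 0.19, 0.1969]
eef_rot: [143.7, 90.0, -177.3]
contact_force: [0.6, -0.0, 0.1]
grip_width: 0.0043
```

```bash
python3 - <<'E'
from h import *
hs()
E
```

```text
t 21.98 pos [0.672  0.19   0.1969] r 71.4 handle 2.157 yaw err 174.6 f tool [-0.1 -0.4  0.5] T [ 0.14 -0.09  0.01] w 0.0043
```

```bash
python3 - <<'E'
from h import *
c=snap('side','s5');d=snap('top','t5')
z=lambda i,s:cv2.resize(i,None,fx=s,fy=s,interpolation=cv2.INTER_CUBIC)
cv2.imwrite('pics/c6.png',np.hstack([z(c['img'][185:260,190:255],6),z(d['img'][150:225,185:250],6)])[:,:,::-1])
print((proj(c,[.672,.19,.197])-[190,185])*6,(proj(d,[.672,.19,.197])-[185,150])*6)
E
```

```text
[[ 93.787389   201.81036246]] [[60.96211993 83.25385055]]
```

View pics/c6.png

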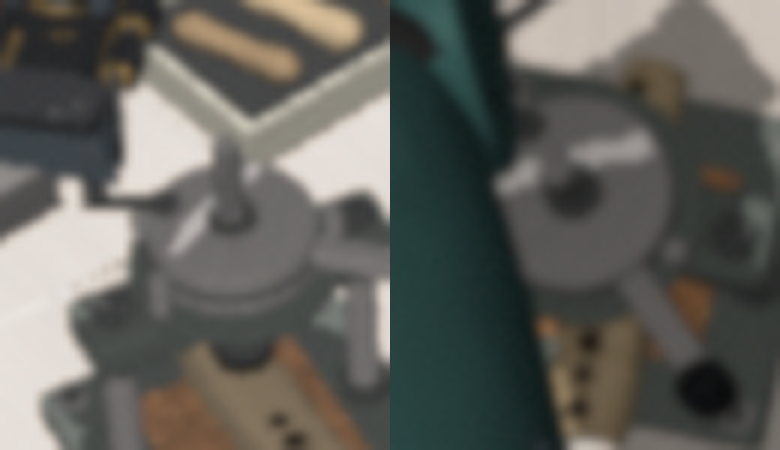

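The finger blades end near (95,180), higher than the reported TCP at (95,202), and a tab-sized stub shows beneath them. So the tips are really about 12–15 mm above the TCP and passed over the tab. I'll open, go lower and feel.

Call:
{"method": "jog_arm", "body": {
  "steps": [
    {"translation": [0, 0, 0], "turn": 0, "gripper": 0.5},
    {"translation": [0, 0, 0], "turn": 0, "gripper": 0.5},
    {"translation": [0, 0, 0], "turn": 0, "gripper": 0.5},
    {"translation": [0, 0, 0], "turn": 0, "gripper": 0.5},
    {"translation": [3, 2, 0], "turn": 0, "gripper": 0.5},
    {"translation": [3, 0, 0], "turn": 0, "gripper": 0.5},
    {"translation": [2, 0, 0], "turn": 0, "gripper": 0.5},
    {"translation": [0, 0, 0], "turn": 0, "gripper": 0.5}
  ]
}}

```text
clock: 22.75
position: [0.6704, 0.1914, 0.1882]
eef_rot: [154.5, 89.9, -166.5]
contact_force: [-0.6, 0.1, -0.5]
grip_width: 0.0452
```

Call:
{"method": "jog_arm", "body": {
  "steps": [
    {"translation": [0, 0, 0], "turn": 0, "gripper": 0.95},
    {"translation": [0, 0, 0], "turn": 0, "gripper": 0.95},
    {"translation": [0, 0, 0], "turn": 0, "gripper": 0.95},
    {"translation": [0, 0, 0], "turn": 0, "gripper": 0.95},
    {"translation": [0, 0, 0], "turn": 0, "gripper": 0.95},
    {"translation": [0, 0, 0], "turn": 0, "gripper": 0.95},
    {"translation": [0, 0, 0], "turn": 0, "gripper": 0.95},
    {"translation": [0, 0, 0], "turn": 0, "gripper": 0.95}
  ]
}}

```text
clock: 23.42
position: [0.6708, 0.1915, 0.189]
eef_rot: [21.4, 90.0, 60.4]
contact_force: [-0.5, -0.3, -0.7]
grip_width: 0.0046
```

```bash
python3 - <<'E'
from h import *
hs()
E
```

```text
t 23.42 pos [0.6708 0.1915 0.189 ] r 71.6 handle 2.13 yaw err 173.0 f tool [ 0.7  0.1 -0.6] T [ 0.15 -0.12 -0.04] w 0.0046
```

Call:
{"method": "jog_arm", "body": {
  "steps": [
    {"translation": [0, 0, 0], "turn": 0, "gripper": 0.5},
    {"translation": [0, 0, 0], "turn": 0, "gripper": 0.5},
    {"translation": [0, 0, 0], "turn": 0, "gripper": 0.5},
    {"translation": [0, 0, 0], "turn": 0, "gripper": 0.5},
    {"translation": [2, 0, 0], "turn": 0, "gripper": 0.5},
    {"translation": [2, 0, 0], "turn": 0, "gripper": 0.5},
    {"translation": [2, 0, 0], "turn": 0, "gripper": 0.5},
    {"translation": [0, 0, 0], "turn": 0, "gripper": 0.5}
  ]
}}

```text
clock: 24.08
position: [0.6705, 0.1914, 0.1822]
eef_rot: [154.6, 90.0, -166.5]
contact_force: [-0.0, 0.0, -0.0]
grip_width: 0.0457
```

Call:
{"method": "jog_arm", "body": {
  "steps": [
    {"translation": [0, 0, 0], "turn": 0, "gripper": 0.95},
    {"translation": [0, 0, 0], "turn": 0, "gripper": 0.95},
    {"translation": [0, 0, 0], "turn": 0, "gripper": 0.95},
    {"translation": [0, 0, 0], "turn": 0, "gripper": 0.95},
    {"translation": [0, 0, 0], "turn": 0, "gripper": 0.95},
    {"translation": [0, 0, 0], "turn": 0, "gripper": 0.95},
    {"translation": [0, 0, 0], "turn": 0, "gripper": 0.95},
    {"translation": [0, 0, 0], "turn": 0, "gripper": 0.95}
  ]
}}

```text
clock: 24.75
position: [0.6712, 0.1909, 0.1831]
eef_rot: [-83.8, 89.9, -44.8]
contact_force: [2.7, -4.2, -0.0]
grip_width: 0.0112
```

```bash
python3 - <<'E'
from h import *
hs()
c=snap('side','s6')
z=lambda i,s:cv2.resize(i,None,fx=s,fy=s,interpolation=cv2.INTER_CUBIC)
cv2.imwrite('pics/c7.png',np.hstack([z(load('s5')['img'][200:230,190:240],8),z(c['img'][200:230,190:240],8)])[:,:,::-1])
print((proj(c,[.671,.191,.183])-[190,200])*8)
E
```

```text
t 24.75 pos [0.6712 0.1909 0.1831] r 71.5 handle 2.14 yaw err 173.6 f tool [ 0.  -5.  -0.5] T [-0.75 -0.55 -0.01] w 0.0112
[[127.90649837 177.77021392]]
```

View pics/c7.png

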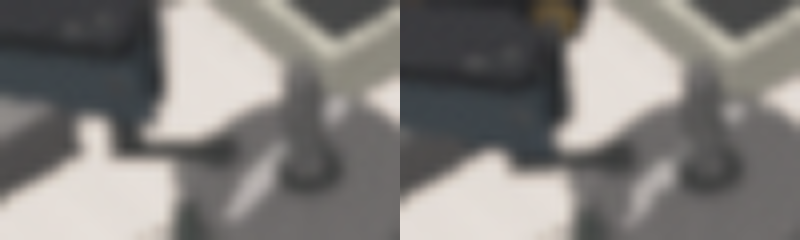

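Caught the tab (width 11 mm). I'm dragging it across.

Call:
{"method": "jog_arm", "body": {
  "steps": [
    {"translation": [0, -4, 0], "turn": 0, "gripper": 0.95},
    {"translation": [0, -4, 0], "turn": 0, "gripper": 0.95},
    {"translation": [0, -4, 0], "turn": 0, "gripper": 0.95},
    {"translation": [0, -4, 0], "turn": 0, "gripper": 0.95},
    {"translation": [0, -3, 0], "turn": 0, "gripper": 0.95},
    {"translation": [0, 0, 0], "turn": 0, "gripper": 0.95},
    {"translation": [0, 0, 0], "turn": 0, "gripper": 0.95},
    {"translation": [0, 0, 0], "turn": 0, "gripper": 0.95}
  ]
}}

```text
clock: 25.47
position: [0.6828, 0.1768, 0.183]
eef_rot: [-3.6, 90.0, 35.4]
contact_force: [0.6, 1.1, 0.2]
grip_width: 0.0098
```

```bash
python3 - <<'E'
from h import *
hs()
E
```

```text
t 25.47 pos [0.6828 0.1768 0.183 ] r 71.9 handle 2.395 yaw err 188.2 f tool [-0.2  0.5  1.2] T [ 0.4  -0.2   0.01] w 0.0098
```

Call:
{"method": "jog_arm", "body": {
  "steps": [
    {"translation": [0, 0, 0], "turn": 0, "gripper": 0.6},
    {"translation": [0, 0, 0], "turn": 0, "gripper": 0.6},
    {"translation": [0, 0, 0], "turn": 0, "gripper": 0.6},
    {"translation": [0, 0, 0], "turn": 0, "gripper": 0.6},
    {"translation": [-30, 0, 0], "turn": 0, "gripper": 0.5},
    {"translation": [-30, 0, 0], "turn": 0, "gripper": 0.45},
    {"translation": [-25, 0, 0], "turn": 0, "gripper": 0.45},
    {"translation": [0, 2, -20], "turn": 0, "gripper": 0.45}
  ]
}}

```text
clock: 26.13
position: [0.6696, 0.1672, 0.2737]
eef_rot: [-26.1, 89.5, 12.9]
contact_force: [1.6, 0.1, 0.3]
grip_width: 0.05
```

Call:
{"method": "jog_arm", "body": {
  "steps": [
    {"translation": [0, 1, -30], "turn": 0, "gripper": 0.45},
    {"translation": [0, 1, -30], "turn": 0, "gripper": 0.45},
    {"translation": [0, 1, -30], "turn": 0, "gripper": 0.45},
    {"translation": [0, 1, -30], "turn": 0, "gripper": 0.45},
    {"translation": [0, 1, -30], "turn": 0, "gripper": 0.45},
    {"translation": [0, 0, -10], "turn": 0, "gripper": 0.45},
    {"translation": [0, 0, 0], "turn": 0, "gripper": 0.45},
    {"translation": [0, 0, 0], "turn": 0, "gripper": 0.45}
  ]
}}

```text
clock: 26.8
position: [0.5389, 0.069, 0.2684]
eef_rot: [-27.9, 89.9, 11.1]
contact_force: [0.1, -0.0, -0.4]
grip_width: 0.0502
```

```bash
python3 - <<'E'
from h import *
hs()
c=snap('side','s7')
a=np.radians(168)+.89; e=np.array([np.cos(a),np.sin(a)])
go(list(HX+.11*e)+[.182],np.degrees(.89)+78)
z=lambda i,s:cv2.resize(i,None,fx=s,fy=s,interpolation=cv2.INTER_CUBIC)
cv2.imwrite('pics/c8.png',np.hstack([z(load('s4')['img'][195:265,190:275],4),z(c['img'][195:265,190:275],4)])[:,:,::-1])
E
```

```text
t 26.8 pos [0.5389 0.069  0.2684] r 108.5 handle -0.923 yaw err 358.1 f tool [ 0.4 -0.1  0.1] T [ 0.14 -0.11 -0.02] w 0.0502
tool shift mm [86.3  3.6 -2.1] tool y yaw 129.0 x [ 0.001  0.    -1.   ] turn -0.0
```

View pics/c8.png

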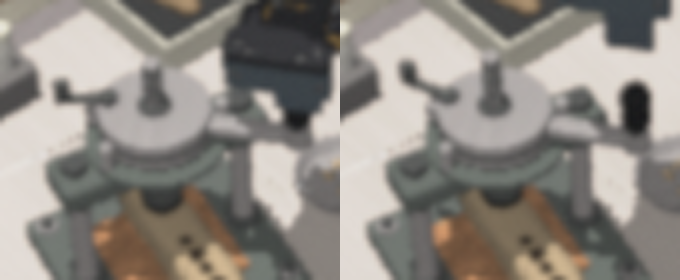

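The tab has moved over to the other side (right half (407,72), against (60,90) before). The knob is at (635,108), so I'm taking it again.

Call:
{"method": "jog_arm", "body": {
  "steps": [
    {"translation": [20, 3.5, -2], "turn": 0, "gripper": 0.45},
    {"translation": [30, 0, 0], "turn": 0, "gripper": 0.45},
    {"translation": [22, 0, 0], "turn": 0, "gripper": 0.45},
    {"translation": [12, 0, 0], "turn": 0, "gripper": 0.45},
    {"translation": [0, 0, 0], "turn": 0, "gripper": 0.8},
    {"translation": [0, 0, 0], "turn": 0, "gripper": 0.8},
    {"translation": [0, 0, 0], "turn": 0, "gripper": 0.8},
    {"translation": [0, 0, 0], "turn": 0, "gripper": 0.8}
  ],
  "squeeze": 6
}}

```text
clock: 27.52
position: [0.5356, 0.0706, 0.1853]
eef_rot: [-30.0, 89.9, 9.0]
contact_force: [-0.6, -0.5, -0.0]
grip_width: 0.0264
```

Call:
{"method": "jog_arm", "body": {
  "steps": [
    {"translation": [0, 0, 0], "turn": 0, "gripper": 0.8},
    {"translation": [0, 0, 0], "turn": 0, "gripper": 0.8},
    {"translation": [0, 0, 0], "turn": 0, "gripper": 0.8},
    {"translation": [0, 0, 0], "turn": 0, "gripper": 0.8},
    {"translation": [0, 0, 0], "turn": 0, "gripper": 0.8},
    {"translation": [0, 0, 0], "turn": 0, "gripper": 0.8},
    {"translation": [0, 0, 0], "turn": 0, "gripper": 0.8},
    {"translation": [0, 0, 0], "turn": 0, "gripper": 0.8}
  ]
}}

```text
clock: 28.18
position: [0.5356, 0.0706, 0.1851]
eef_rot: [-30.1, 89.9, 8.9]
contact_force: [-0.1, 0.8, 7.7]
grip_width: 0.0249
```

```bash
python3 - <<'E'
from h import *
hs()
for q in (shots('2',2),): print('foot',np.round(prof(q,228,233,238,254)).astype(int),'ram',np.round(prof(q,226,230,200,220)).astype(int))
E
```

```text
t 28.18 pos [0.5356 0.0706 0.1851] r 110.1 handle -0.892 yaw err 359.9 f tool [-7.7  0.7  0.4] T [ 0.42 -0.11  0.05] w 0.0249
foot [108 116 111  92  72  61  55  48  60  90 104 107 108 108 108 107] ram [ 85 109 138 158 162 153 146 154 166 162 134 106  96  96  95  94  96  98
  95  93]
```

Call:
{"method": "jog_arm", "body": {
  "steps": [
    {"translation": [0, 12.4, 0.6], "turn": 6.5, "gripper": 0.8},
    {"translation": [0, 12.4, 0.6], "turn": 6.5, "gripper": 0.8},
    {"translation": [0, 12.4, 0.6], "turn": 6.5, "gripper": 0.8},
    {"translation": [0, 12.4, 0.6], "turn": 6.5, "gripper": 0.8},
    {"translation": [0, 12.4, 0.6], "turn": 6.5, "gripper": 0.8},
    {"translation": [0, 12.4, 0.6], "turn": 6.5, "gripper": 0.8},
    {"translation": [0, 12.4, 0.6], "turn": 6.5, "gripper": 0.8},
    {"translation": [0, 12.4, 0.6], "turn": 6.5, "gripper": 0.8}
  ]
}}

```text
clock: 28.95
position: [0.5136, 0.1641, 0.185]
eef_rot: [9.5, 89.8, -3.8]
contact_force: [7.0, -5.0, 0.6]
grip_width: 0.0245
```

Call:
{"method": "jog_arm", "body": {
  "steps": [
    {"translation": [0, 12.4, 0.6], "turn": 6.5, "gripper": 0.8},
    {"translation": [0, 12.4, 0.6], "turn": 6.5, "gripper": 0.8},
    {"translation": [0, 12.4, 0.6], "turn": 6.5, "gripper": 0.8},
    {"translation": [0, 12.4, 0.6], "turn": 6.5, "gripper": 0.8},
    {"translation": [0, 12.4, 0.6], "turn": 6.5, "gripper": 0.8},
    {"translation": [0, 12.4, 0.6], "turn": 6.5, "gripper": 0.8},
    {"translation": [0, 12.4, 0.6], "turn": 6.5, "gripper": 0.8},
    {"translation": [0, 12.4, 0.6], "turn": 6.5, "gripper": 0.8}
  ]
}}

```text
clock: 29.62
position: [0.572, 0.2397, 0.1845]
eef_rot: [-146.0, 89.9, 148.6]
contact_force: [-6.8, 3.1, 5.4]
grip_width: 0.0243
```

```bash
python3 - <<'E'
from h import *
hs()
E
```

```text
t 29.62 pos [0.572  0.2397 0.1845] r 111.1 handle 0.904 yaw err -1.5 f tool [-5.3 -4.9 -5.6] T [ 0.53  1.01 -0.03] w 0.0243
```

Call:
{"method": "jog_arm", "body": {
  "steps": [
    {"translation": [0, -12.4, 0.6], "turn": -6.5, "gripper": 0.8},
    {"translation": [0, -12.4, 0.6], "turn": -6.5, "gripper": 0.8},
    {"translation": [0, -12.4, 0.6], "turn": -6.5, "gripper": 0.8},
    {"translation": [0, -12.4, 0.6], "turn": -6.5, "gripper": 0.8},
    {"translation": [0, -12.4, 0.6], "turn": -6.5, "gripper": 0.8},
    {"translation": [0, -12.4, 0.6], "turn": -6.5, "gripper": 0.8},
    {"translation": [0, -12.4, 0.6], "turn": -6.5, "gripper": 0.8},
    {"translation": [0, -12.4, 0.6], "turn": -6.5, "gripper": 0.8}
  ]
}}

```text
clock: 30.28
position: [0.5119, 0.1643, 0.1848]
eef_rot: [18.9, 89.8, 6.3]
contact_force: [7.1, -0.7, -1.2]
grip_width: 0.0243
```

Call:
{"method": "jog_arm", "body": {
  "steps": [
    {"translation": [0, -12.4, 0.6], "turn": -6.5, "gripper": 0.8},
    {"translation": [0, -12.4, 0.6], "turn": -6.5, "gripper": 0.8},
    {"translation": [0, -12.4, 0.6], "turn": -6.5, "gripper": 0.8},
    {"translation": [0, -12.4, 0.6], "turn": -6.5, "gripper": 0.8},
    {"translation": [0, -12.4, 0.6], "turn": -6.5, "gripper": 0.8},
    {"translation": [0, -12.4, 0.6], "turn": -6.5, "gripper": 0.8},
    {"translation": [0, -12.4, 0.6], "turn": -6.5, "gripper": 0.8},
    {"translation": [0, -12.4, 0.6], "turn": -6.5, "gripper": 0.8}
  ]
}}

```text
clock: 30.95
position: [0.5316, 0.0702, 0.1844]
eef_rot: [170.7, 90.0, -150.0]
contact_force: [-3.7, -1.9, 4.2]
grip_width: 0.0243
```

```bash
python3 - <<'E'
from h import *
hs()
for q in (shots('3',2),): print('foot',np.round(prof(q,228,233,238,254)).astype(int),'ram',np.round(prof(q,226,230,200,220)).astype(int))
c=load('s4')
d=np.array([np.cos(np.radians(145)),np.sin(np.radians(145))])
print([np.round(proj(c,[*(HX+.017*d),z])[0],2) for z in(.064,.074,.084,.094)])
E
```

```text
t 30.95 pos [0.5316 0.0702 0.1844] r 113.4 handle -0.872 yaw err 361.3 f tool [-4.2  0.9 -4.1] T [-0.16  0.62  0.01] w 0.0243
foot [108 116 111  92  71  61  58  55  48  55  83 101 107 108 108 107] ram [ 85 108 138 158 162 153 142 140 151 166 169 152 120  97  92  92  94  97
  96  91]
[array([232.02, 253.11]), array([231.84, 251.02]), array([231.65, 248.91]), array([231.47, 246.78])]
```

Call:
{"method": "jog_arm", "body": {
  "steps": [
    {"translation": [0, 12.4, 1.4], "turn": 6.5, "gripper": 0.8},
    {"translation": [0, 12.4, 1.4], "turn": 6.5, "gripper": 0.8},
    {"translation": [0, 12.4, 0.6], "turn": 6.5, "gripper": 0.8},
    {"translation": [0, 12.4, 0.6], "turn": 6.5, "gripper": 0.8},
    {"translation": [0, 12.4, 0.6], "turn": 6.5, "gripper": 0.8},
    {"translation": [0, 12.4, 0.6], "turn": 6.5, "gripper": 0.8},
    {"translation": [0, 12.4, 0.6], "turn": 6.5, "gripper": 0.8},
    {"translation": [0, 12.4, 0.6], "turn": 6.5, "gripper": 0.8}
  ]
}}

```text
clock: 31.72
position: [0.5118, 0.1656, 0.1847]
eef_rot: [5.4, 89.8, -7.9]
contact_force: [7.2, -4.6, -1.4]
grip_width: 0.0246
```

Call:
{"method": "jog_arm", "body": {
  "steps": [
    {"translation": [0, 12.4, 0.6], "turn": 6.5, "gripper": 0.8},
    {"translation": [0, 12.4, 0.6], "turn": 6.5, "gripper": 0.8},
    {"translation": [0, 12.4, 0.6], "turn": 6.5, "gripper": 0.8},
    {"translation": [0, 12.4, 0.6], "turn": 6.5, "gripper": 0.8},
    {"translation": [0, 12.4, 0.6], "turn": 6.5, "gripper": 0.8},
    {"translation": [0, 12.4, 0.6], "turn": 6.5, "gripper": 0.8},
    {"translation": [0, 12.4, 0.6], "turn": 6.5, "gripper": 0.8},
    {"translation": [0, 12.4, 0.6], "turn": 6.5, "gripper": 0.8}
  ]
}}

```text
clock: 32.38
position: [0.5704, 0.2412, 0.1843]
eef_rot: [-136.7, 89.9, 158.0]
contact_force: [-6.7, 2.8, 4.8]
grip_width: 0.0245
```

```bash
python3 - <<'E'
from h import *
hs()
E
```

```text
t 32.38 pos [0.5704 0.2412 0.1843] r 113.2 handle 0.897 yaw err -1.9 f tool [-4.8 -4.9 -5.3] T [ 0.62  1.07 -0.01] w 0.0245
```

Call:
{"method": "jog_arm", "body": {
  "steps": [
    {"translation": [0, -12.4, 0.6], "turn": -6.5, "gripper": 0.8},
    {"translation": [0, -12.4, 0.6], "turn": -6.5, "gripper": 0.8},
    {"translation": [0, -12.4, 0.6], "turn": -6.5, "gripper": 0.8},
    {"translation": [0, -12.4, 0.6], "turn": -6.5, "gripper": 0.8},
    {"translation": [0, -12.4, 0.6], "turn": -6.5, "gripper": 0.8},
    {"translation": [0, -12.4, 0.6], "turn": -6.5, "gripper": 0.8},
    {"translation": [0, -12.4, 0.6], "turn": -6.5, "gripper": 0.8},
    {"translation": [0, -12.4, 0.6], "turn": -6.5, "gripper": 0.8}
  ]
}}

```text
clock: 33.05
position: [0.5102, 0.1659, 0.1847]
eef_rot: [19.6, 89.8, 6.9]
contact_force: [6.9, -0.3, -0.7]
grip_width: 0.0246
```

Call:
{"method": "jog_arm", "body": {
  "steps": [
    {"translation": [0, -12.4, 0.6], "turn": -6.5, "gripper": 0.8},
    {"translation": [0, -12.4, 0.6], "turn": -6.5, "gripper": 0.8},
    {"translation": [0, -12.4, 0.6], "turn": -6.5, "gripper": 0.8},
    {"translation": [0, -12.4, 0.6], "turn": -6.5, "gripper": 0.8},
    {"translation": [0, -12.4, 0.6], "turn": -6.5, "gripper": 0.8},
    {"translation": [0, -12.4, 0.6], "turn": -6.5, "gripper": 0.8},
    {"translation": [0, -12.4, 0.6], "turn": -6.5, "gripper": 0.8},
    {"translation": [0, -12.4, 0.6], "turn": -6.5, "gripper": 0.8}
  ]
}}

```text
clock: 33.72
position: [0.5295, 0.0717, 0.1841]
eef_rot: [158.2, 89.9, -162.5]
contact_force: [-5.7, -2.6, 2.5]
grip_width: 0.0245
```

```bash
python3 - <<'E'
from h import *
hs()
for q in (shots('4',2),): print('foot',np.round(prof(q,228,233,238,256)).astype(int),'ram',np.round(prof(q,226,230,200,220)).astype(int))
E
```

```text
t 33.72 pos [0.5295 0.0717 0.1841] r 114.2 handle -0.851 yaw err 362.6 f tool [-2.5  1.6 -6.1] T [-0.34  1.05  0.04] w 0.0245
foot [108 115 111  94  81  79  69  60  57  52  52  75  98 107 108 107 106 104] ram [ 85 108 138 158 162 153 142 139 144 157 172 178 166 134 105  96  95  92
  91  88]
```

Call:
{"method": "jog_arm", "body": {
  "steps": [
    {"translation": [0, 12.4, 1.8], "turn": 6.5, "gripper": 0.8},
    {"translation": [0, 12.4, 1.8], "turn": 6.5, "gripper": 0.8},
    {"translation": [0, 12.4, 0.8], "turn": 6.5, "gripper": 0.8},
    {"translation": [0, 12.4, 0.7], "turn": 6.5, "gripper": 0.8},
    {"translation": [0, 12.4, 0.7], "turn": 6.5, "gripper": 0.8},
    {"translation": [0, 12.4, 0.7], "turn": 6.5, "gripper": 0.8},
    {"translation": [0, 12.4, 0.7], "turn": 6.5, "gripper": 0.8},
    {"translation": [0, 12.4, 0.7], "turn": 6.5, "gripper": 0.8}
  ]
}}

```text
clock: 34.48
position: [0.5115, 0.1678, 0.1846]
eef_rot: [4.0, 89.8, -9.3]
contact_force: [6.2, -4.7, -0.6]
grip_width: 0.0248
```

Call:
{"method": "jog_arm", "body": {
  "steps": [
    {"translation": [0, 12.4, 0.7], "turn": 6.5, "gripper": 0.8},
    {"translation": [0, 12.4, 0.7], "turn": 6.5, "gripper": 0.8},
    {"translation": [0, 12.4, 0.7], "turn": 6.5, "gripper": 0.8},
    {"translation": [0, 12.4, 0.7], "turn": 6.5, "gripper": 0.8},
    {"translation": [0, 12.4, 0.7], "turn": 6.5, "gripper": 0.8},
    {"translation": [0, 12.4, 0.7], "turn": 6.5, "gripper": 0.8},
    {"translation": [0, 12.4, 0.7], "turn": 6.5, "gripper": 0.8},
    {"translation": [0, 12.4, 0.7], "turn": 6.5, "gripper": 0.8}
  ]
}}

```text
clock: 35.15
position: [0.5709, 0.2429, 0.1844]
eef_rot: [-134.7, 89.9, 160.0]
contact_force: [-6.4, 4.5, 5.3]
grip_width: 0.0243
```

```bash
python3 - <<'E'
from h import *
hs()
E
```

```text
t 35.15 pos [0.5709 0.2429 0.1844] r 114.4 handle 0.908 yaw err -1.3 f tool [-5.3 -4.  -6.8] T [0.46 0.96 0.01] w 0.0243
```

Call:
{"method": "jog_arm", "body": {
  "steps": [
    {"translation": [0, -12.4, 0.7], "turn": -6.5, "gripper": 0.8},
    {"translation": [0, -12.4, 0.7], "turn": -6.5, "gripper": 0.8},
    {"translation": [0, -12.4, 0.7], "turn": -6.5, "gripper": 0.8},
    {"translation": [0, -12.4, 0.7], "turn": -6.5, "gripper": 0.8},
    {"translation": [0, -12.4, 0.7], "turn": -6.5, "gripper": 0.8},
    {"translation": [0, -12.4, 0.7], "turn": -6.5, "gripper": 0.8},
    {"translation": [0, -12.4, 0.7], "turn": -6.5, "gripper": 0.8},
    {"translation": [0, -12.4, 0.7], "turn": -6.5, "gripper": 0.8}
  ]
}}

```text
clock: 35.82
position: [0.5107, 0.1672, 0.1845]
eef_rot: [23.3, 89.9, 10.6]
contact_force: [3.3, -0.9, 1.0]
grip_width: 0.0245
```

Call:
{"method": "jog_arm", "body": {
  "steps": [
    {"translation": [0, -12.4, 0.7], "turn": -6.5, "gripper": 0.8},
    {"translation": [0, -12.4, 0.7], "turn": -6.5, "gripper": 0.8},
    {"translation": [0, -12.4, 0.7], "turn": -6.5, "gripper": 0.8},
    {"translation": [0, -12.4, 0.7], "turn": -6.5, "gripper": 0.8},
    {"translation": [0, -12.4, 0.7], "turn": -6.5, "gripper": 0.8},
    {"translation": [0, -12.4, 0.7], "turn": -6.5, "gripper": 0.8},
    {"translation": [0, -12.4, 0.7], "turn": -6.5, "gripper": 0.8},
    {"translation": [0, -12.4, 0.7], "turn": -6.5, "gripper": 0.8}
  ]
}}

```text
clock: 36.48
position: [0.5308, 0.073, 0.1837]
eef_rot: [155.2, 89.8, -165.5]
contact_force: [-5.6, -3.6, 1.2]
grip_width: 0.0243
```

```bash
python3 - <<'E'
from h import *
hs()
for q in (shots('5',2),): print('foot',np.round(prof(q,228,233,238,258)).astype(int),'ram',np.round(prof(q,226,230,200,222)).astype(int))
E
```

```text
t 36.48 pos [0.5308 0.073  0.1837] r 112.3 handle -0.849 yaw err 362.7 f tool [-1.2  0.8 -6.6] T [-0.37  1.2   0.02] w 0.0243
foot [108 116 111  94  85  93  90  75  63  58  54  49  64  94 106 107 106 104
 101  98] ram [ 85 108 138 158 162 153 142 139 144 158 176 184 182 174 154 122 101  96
  93  90  89  90]
```

Call:
{"method": "jog_arm", "body": {
  "steps": [
    {"translation": [0, 12.4, 1.2], "turn": 6.5, "gripper": 0.8},
    {"translation": [0, 12.4, 1.2], "turn": 6.5, "gripper": 0.8},
    {"translation": [0, 12.4, 0.7], "turn": 6.5, "gripper": 0.8},
    {"translation": [0, 12.4, 0.7], "turn": 6.5, "gripper": 0.8},
    {"translation": [0, 12.4, 0.7], "turn": 6.5, "gripper": 0.8},
    {"translation": [0, 12.4, 0.7], "turn": 6.5, "gripper": 0.8},
    {"translation": [0, 12.4, 0.7], "turn": 6.5, "gripper": 0.8},
    {"translation": [0, 12.4, 0.7], "turn": 6.5, "gripper": 0.8}
  ]
}}

```text
clock: 37.25
position: [0.5124, 0.1684, 0.1847]
eef_rot: [4.8, 89.8, -8.6]
contact_force: [7.6, -6.7, -0.3]
grip_width: 0.0246
```

Call:
{"method": "jog_arm", "body": {
  "steps": [
    {"translation": [0, 12.4, 0.7], "turn": 6.5, "gripper": 0.8},
    {"translation": [0, 12.4, 0.7], "turn": 6.5, "gripper": 0.8},
    {"translation": [0, 12.4, 0.7], "turn": 6.5, "gripper": 0.8},
    {"translation": [0, 12.4, 0.7], "turn": 6.5, "gripper": 0.8},
    {"translation": [0, 12.4, 0.7], "turn": 6.5, "gripper": 0.8},
    {"translation": [0, 12.4, 0.7], "turn": 6.5, "gripper": 0.8},
    {"translation": [0, 12.4, 0.7], "turn": 6.5, "gripper": 0.8},
    {"translation": [0, 12.4, 0.7], "turn": 6.5, "gripper": 0.8}
  ]
}}

```text
clock: 37.92
position: [0.5718, 0.2432, 0.1844]
eef_rot: [-104.5, 90.0, -169.8]
contact_force: [-4.2, -1.0, 5.1]
grip_width: 0.0246
```

```bash
python3 - <<'E'
from h import *
hs()
E
```

```text
t 37.92 pos [0.5718 0.2432 0.1844] r 114.3 handle 0.916 yaw err -0.8 f tool [-5.1 -4.2 -0.9] T [-0.06  0.69  0.04] w 0.0246
```

Call:
{"method": "jog_arm", "body": {
  "steps": [
    {"translation": [0, -12.4, 0.7], "turn": -6.5, "gripper": 0.8},
    {"translation": [0, -12.4, 0.7], "turn": -6.5, "gripper": 0.8},
    {"translation": [0, -12.4, 0.7], "turn": -6.5, "gripper": 0.8},
    {"translation": [0, -12.4, 0.7], "turn": -6.5, "gripper": 0.8},
    {"translation": [0, -12.4, 0.7], "turn": -6.5, "gripper": 0.8},
    {"translation": [0, -12.4, 0.7], "turn": -6.5, "gripper": 0.8},
    {"translation": [0, -12.4, 0.7], "turn": -6.5, "gripper": 0.8},
    {"translation": [0, -12.4, 0.7], "turn": -6.5, "gripper": 0.8}
  ]
}}

```text
clock: 38.58
position: [0.5112, 0.1678, 0.1845]
eef_rot: [32.0, 89.9, 19.3]
contact_force: [0.5, 0.5, 1.7]
grip_width: 0.0248
```

Call:
{"method": "jog_arm", "body": {
  "steps": [
    {"translation": [0, -12.4, 0.7], "turn": -6.5, "gripper": 0.8},
    {"translation": [0, -12.4, 0.7], "turn": -6.5, "gripper": 0.8},
    {"translation": [0, -12.4, 0.7], "turn": -6.5, "gripper": 0.8},
    {"translation": [0, -12.4, 0.7], "turn": -6.5, "gripper": 0.8},
    {"translation": [0, -12.4, 0.7], "turn": -6.5, "gripper": 0.8},
    {"translation": [0, -12.4, 0.7], "turn": -6.5, "gripper": 0.8},
    {"translation": [0, -12.4, 0.7], "turn": -6.5, "gripper": 0.8},
    {"translation": [0, -12.4, 0.7], "turn": -6.5, "gripper": 0.8}
  ]
}}

```text
clock: 39.25
position: [0.5315, 0.0736, 0.1837]
eef_rot: [153.9, 89.8, -166.7]
contact_force: [-7.4, -3.0, 0.4]
grip_width: 0.0246
```

```bash
cat > m.py <<'E'
from h import *
import sys
hs()
q=shots(sys.argv[1],3)
print('foot',np.round(prof(q,228,233,238,260)).astype(int),'ram',np.round(prof(q,226,230,200,222)).astype(int))
for t in '02345678':
    try: m=np.load(f'pics/m_{t}.npy')
    except: continue
    a=prof(m,228,233,238,262); lv=80; mn=np.argmin(a[4:])+4; k=mn+np.argmax(a[mn:]>lv); fe=k-1+(lv-a[k-1])/(a[k]-a[k-1])
    b=prof(m,226,230,200,222); j=6+np.argmax(b[6:]<130); re=j-1+(130-b[j-1])/(b[j]-b[j-1])
    print(t,'foot edge',round(fe,2),'ram edge',round(re,2))
E
python3 m.py 6
```

```text
t 39.25 pos [0.5315 0.0736 0.1837] r 111.4 handle -0.847 yaw err 362.8 f tool [-0.4  2.3 -7.6] T [-0.5   1.12  0.04] w 0.0246
foot [108 116 111  95  87  96  98  86  69  60  57  50  54  80 100 106 106 104
 101  98  95  92] ram [ 85 109 138 158 162 153 142 139 144 158 176 185 182 178 176 164 133 104
  92  89  88  91]
0 foot edge 10.11 ram edge 11.83
2 foot edge 8.67 ram edge 10.16
3 foot edge 9.89 ram edge 11.69
4 foot edge 11.22 ram edge 13.12
5 foot edge 12.53 ram edge 14.75
6 foot edge 12.99 ram edge 16.12
```

```bash
python3 - <<'E'
from h import *
M={t:np.load(f'pics/m_{t}.npy').mean(2) for t in '023456'}
def edge(a,lv,rise):
    s=a if rise else -a; l=lv if rise else -lv
    k=np.argmax((s[1:]>l)&(s[:-1]<=l)); return k+(l-s[k])/(s[k+1]-s[k])
for lv in(70,80,90):
    print(lv,{t:np.round([edge(m[244:262,x],lv,True)+244 for x in range(226,236)],2).tolist() for t,m in M.items() if t in'3456'})
for lv in(120,130,145):
    print('ram',lv,{t:np.round([edge(m[208:224,x],lv,False)+208 for x in range(225,231)],2).tolist() for t,m in M.items()})
c=load('s4')
print('ram px/mm', [(proj(c,[*HX,z])[0][1]-proj(c,[*HX,z+.006])[0][1])/6 for z in(.205,.215,.225)],'foot',[(proj(c,[*(HX),z])[0][1]-proj(c,[*HX,z+.006])[0][1])/6 for z in(.064,.08)])
E
```

```text
70 {'3': [245.74, 246.96, 247.45, 247.59, 247.63, 247.6, 247.41, 246.97, 246.13, 244.86], '4': [247.15, 248.07, 248.46, 248.8, 249.08, 249.02, 248.67, 248.31, 247.71, 246.65], '5': [248.56, 249.41, 249.92, 250.2, 250.29, 250.3, 250.16, 249.82, 249.02, 247.69], '6': [248.73, 250.04, 250.45, 250.59, 250.78, 250.81, 250.46, 249.99, 249.43, 248.49]}
80 {'3': [246.46, 247.39, 247.81, 247.95, 247.99, 247.96, 247.75, 247.4, 246.64, 245.6], '4': [247.69, 248.48, 248.82, 249.22, 249.45, 249.41, 249.1, 248.7, 248.21, 247.34], '5': [249.18, 249.88, 250.34, 250.53, 250.61, 250.62, 250.51, 250.28, 249.54, 248.39], '6': [249.67, 250.5, 250.82, 250.95, 251.21, 251.23, 250.82, 250.41, 249.81, 249.16]}
90 {'3': [247.11, 247.8, 248.27, 248.43, 248.5, 248.47, 248.16, 247.83, 247.21, 246.34], '4': [248.33, 248.88, 249.28, 249.65, 249.82, 249.8, 249.59, 249.16, 248.71, 247.93], '5': [249.81, 250.47, 250.75, 250.86, 250.93, 250.93, 250.87, 250.73, 250.11, 249.05], '6': [250.66, 250.96, 251.35, 251.45, 251.62, 251.66, 251.3, 250.82, 250.33, 249.72]}
ram 120 {'0': [219.29, 212.36, 212.28, 212.16, 211.75, 21
[... 426 characters left out ...]
211.69, 211.21, 212.32], '4': [218.46, 213.2, 213.24, 213.07, 212.97, 214.4], '5': [218.77, 214.81, 214.95, 214.83, 214.41, 214.96], '6': [218.73, 216.31, 216.23, 216.12, 215.87, 216.11]}
ram 145 {'0': [212.36, 211.57, 211.58, 211.42, 210.67, 211.0], '2': [212.24, 209.92, 209.94, 209.6, 208.88, 207.48], '3': [212.22, 211.36, 211.5, 211.26, 210.48, 210.92], '4': [213.33, 212.69, 212.78, 212.64, 212.47, 213.13], '5': [214.82, 214.22, 214.5, 214.39, 213.95, 213.97], '6': [217.29, 215.67, 215.76, 215.68, 215.4, 215.3]}
ram px/mm [np.float64(0.23632078148986105), np.float64(0.23844331584614054), np.float64(0.2405925744810844)] foot [np.float64(0.2090188273577477), np.float64(0.21188651419526158)]
```

From image tracking, the foot has stopped on the bone and is pressed in about 3.9 mm (±0.6), inside the 2.4–5.8 mm window. I'm letting go.

Call:
{"method": "jog_arm", "body": {
  "steps": [
    {"translation": [0, 0, 0], "turn": 0, "gripper": 0.5},
    {"translation": [0, 0, 0], "turn": 0, "gripper": 0.45},
    {"translation": [0, 0, 0], "turn": 0, "gripper": 0.45},
    {"translation": [0, 0, 0], "turn": 0, "gripper": 0.45},
    {"translation": [-10, 0, 0], "turn": 0, "gripper": 0.45},
    {"translation": [-25, 0, 0], "turn": 0, "gripper": 0.45},
    {"translation": [-35, 0, 0], "turn": 0, "gripper": 0.45},
    {"translation": [-35, 0, 0], "turn": 0, "gripper": 0.45}
  ]
}}

```text
clock: 40.07
position: [0.5322, 0.0747, 0.2905]
eef_rot: [144.6, 89.9, -176.4]
contact_force: [0.7, 0.3, 0.5]
grip_width: 0.0504
```

Call:
{"method": "jog_arm", "body": {
  "steps": [
    {"translation": [0, -20, -10], "turn": 0, "gripper": 0.45},
    {"translation": [0, -20, -10], "turn": 0, "gripper": 0.45},
    {"translation": [0, 0, 0], "turn": 0, "gripper": 0.45},
    {"translation": [0, 0, 0], "turn": 0, "gripper": 0.45},
    {"translation": [0, 0, 0], "turn": 0, "gripper": 0.45},
    {"translation": [0, 0, 0], "turn": 0, "gripper": 0.45},
    {"translation": [0, 0, 0], "turn": 0, "gripper": 0.45},
    {"translation": [0, 0, 0], "turn": 0, "gripper": 0.45}
  ]
}}

```text
clock: 40.73
position: [0.5423, 0.0314, 0.2889]
eef_rot: [136.1, 90.0, 175.1]
contact_force: [0.8, -0.3, -0.3]
grip_width: 0.0501
```

```bash
python3 m.py 7; python3 - <<'E'
from h import *
q=np.load('pics/m_7.npy').clip(0,255).astype(np.uint8)
cv2.imwrite('pics/c9.png',cv2.resize(q[190:290,185:285],None,fx=6,fy=6,interpolation=cv2.INTER_CUBIC)[:,:,::-1])
E
```

```text
t 40.73 pos [0.5423 0.0314 0.2889] r 134.1 handle -1.153 yaw err 345.0 f tool [ 0.3 -0.8  0.4] T [ 0.17 -0.04  0.03] w 0.0501
foot [108 115 111  94  87  96  98  86  68  59  56  50  54  80  99 105 105 103
 100  97  94  92] ram [ 85 108 137 157 161 152 141 138 143 157 176 185 182 177 175 163 132 104
  92  88  88  91]
0 foot edge 10.11 ram edge 11.83
2 foot edge 8.67 ram edge 10.16
3 foot edge 9.89 ram edge 11.69
4 foot edge 11.22 ram edge 13.12
5 foot edge 12.53 ram edge 14.75
6 foot edge 12.99 ram edge 16.12
7 foot edge 13.01 ram edge 16.09
```

View pics/c9.png

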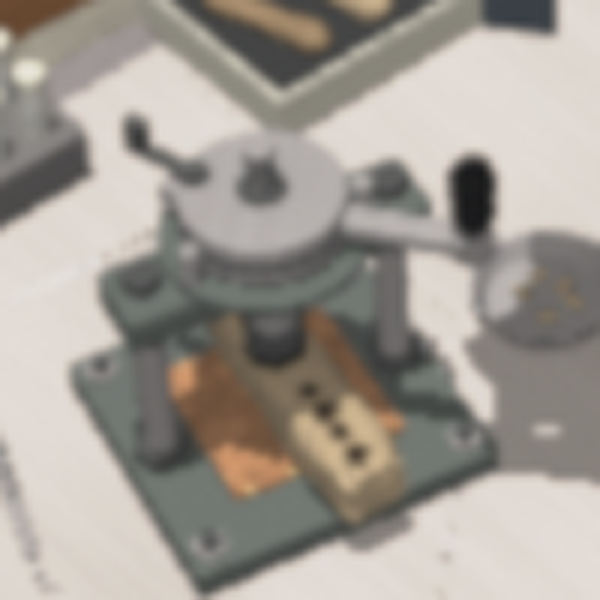

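The last picture shows the foot standing on the bone at (275,350), the bone in place, and the knob free at (472,195). The edges are unchanged after release.

```bash
python3 -c "
from station import bot
print(bot.finish_job())"
```

```text
the job is handed in; nothing more can be done
None
```

The clamp is tightened on the bone and I handed the job in at about 41 s. My estimate is that the foot is pressed in about 3.9 mm, within the 2.4–5.8 mm window. No verdict came back.

**What I did:** The ratchet was set to loosen: counter-clockwise gripped at about 3 N and clockwise ran free at about 1 N. I threw the reverser, swung the handle four times between about ±0.9 rad until the foot landed, then let go and moved clear.

**Last checks:**
- **Press depth:** On the last stroke the ram came down about 5.9 mm in the images, but the foot only about 2.2 mm. Alternative readings gave 3.3–4.7 mm; one poor edge of the foot suggested 2.3–2.9 mm, which I discounted.
- **After release:** Foot and ram edges did not move and the knob stood free. The bone looks unmoved to the eye. I did not measure its position, or that of the other tools.

**What failed or disagreed:**
- **First throw:** My first try at the reverser missed the tab, because the finger tips are really about 14 mm above where I took them to be. The next swing to and fro therefore raised the ram about 6 mm. I noticed this in the pictures and threw the reverser properly on the second try.
- **Absolute height:** The foot's absolute height in the picture came out about 10 mm above a bone top at 64 mm. I trusted the relative movement instead.

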